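Clamp the coconut grater and read its dipstick

ROBOT

A 6-joint arm with a two-finger parallel gripper is mounted at the origin on the work surface. World frame = base frame: x ahead of the robot, y to its left, z up, the work surface at z = 0. Lengths are in mm, angles in rad, forces in N, time in s.
With the tool pointing down it reaches from about 275 to 1000 mm from the base axis. Payload 8.4 kg.
Tool frame: the origin (TCP) lies between the finger pads; the fingertips stand 11 mm ahead of it and the grasp point (between the pads) lies 8 mm behind it; z points along the fingers, y is the direction in which the jaws open and shut (so a half turn about z gives the same grasp; the last joint's range is limited). The gripper opens to 85 mm and grips with 20 to 120 N. Pads are 22 mm wide; open, the fingers measure 114 mm over their backs; the gripper's body (76 mm by 85 mm) begins 54 mm behind the grasp point. The pads swing forward as they close: fully open they stand 13 mm farther back than shut.
Start: joints at [1.316, 0.353, 1.633, -0, 1.155, -0.002], TCP at [156.321, 605.138, 242.281] pointing down, gripper open.
Joint ranges: [-2.63, 2.63], [-0.92, 2.1], [0.06, 2.66], [-1.3, 4.44], [0, 2.69], [-3.02, 3.02]. Speed limits (rad/s): [2.22, 2.22, 2.79, 3.14, 3.14, 3.14].

INTERFACE

Orientations are given as [roll, pitch, yaw] about the fixed x, y, z axes, in that order (R = Rz(yaw) Ry(pitch) Rx(roll)).
In Python, from rig import r, eyes gives the robot as it stands. The module is installed in compiled form; this text tells all that it offers.
- The arm moves only by the tool servo_tool, never from a script. Its argument "rows" is a list of rows, each a list of 3 entries, a list of its own where there are three numbers: the shift along the world's x, y, z in cm, then the turn about the world's z in rad, then the finger opening in cm, from 0 to 8.54. A call has 1 to 5 rows; each row shifts and turns the commanded pose from where the row before left it; what a row does not reach is not made up. A row lasts 1/12 s, in which the tool goes at most 41.7 mm and 7.16 degrees, less where a joint would pass 70% of its speed; a pose out of reach is approached as far as the arm can. A call is refused whole if a number of a shift passes 4.17 or a number of a turn 0.125, either way. A call with a gripper value outside its range is refused whole. The fingers move at their own pace and stop on an object; "squeeze" is the grip in N (left out, the last holds). Time passes only in rows, so rows that do not move let the fingers close. It gives the time, the measured TCP pose, the force and the opening at its end, in the units of the state.
- r.sense(): the state, without advancing time (a new reading comes with each control period).
- eyes.grab_frame(name): name is "scene" or "side" or "wrist"; returns a dict with "frame" (480x640x3 uint8, red, green, blue), "depth" (480x640 float32, mm along the optical axis (not along the pixel's ray), 0 where there is no reading), "vertical_fov" (degrees; the focal length in pixels is half the picture's height over the tangent of half this angle, whatever the lens; pixels are square), "cx", "cy" (the principal point, pixels), "D" ([k1, k2, p1, p2, k3] as OpenCV has them; the pictures are not rectified), "camera_from_world" (4x4, takes a point from world to camera coordinates); the wrist camera has in their place "hand_eye" (4x4, takes a point from camera to tool coordinates, whose origin is the TCP and whose axes are the flange's). Camera axes: x right, y down, z forward; pixel columns grow to the right and rows downward; lengths in mm; the calibration is good to about 2 mm. A picture is of the moment at which its call begins: read the wrist's pose just before it.
- r.sign_off(): hands the job in, once; it reports no verdict.
The state is a dict: "clock": time; "qpos": joint angles; "qvel": joint speeds; "joint_efforts": joint torques, N m; "eef_pos": TCP position; "tcp_rot": TCP orientation; "contact_force": force on the tool from outside, world axes, zero at the start; "wrist_torque": the same for the moment, N m; "opening": opening from 0.0 (shut) to 1.0 (fully open).
Only numpy, scipy, OpenCV 4.12 (cv2) and the standard library are available. Lean on these libraries where they do the work, as an engineer would, in place of code of your own. Each camera call takes 0.05 s, during which the arm holds its last target.

TASK

Get the coconut grater ready for work: wind the clamp's red-knobbed crank clockwise (seen from above) to its stop, so that its pad holds the gearbox's foot down firmly. Then take the dipstick by its yellow handle from the wooden rest, push it into the gearbox's slanted brass tube until its collar stops on the mouth, draw it right out, and hold it level and still with its tip over the middle of the enamel plates, about 15 cm up, for reading. Finish like that, still holding the dipstick (do not put it down or let go), with the clamp still tight, the gearbox not shoved about, and the plates and other kitchen things left alone.

Things in the scene. Friction and masses are not known exactly. Their poses are not given: they have to be found in the camera images.
- clamp_crank (a joint): Crank of the green hold-down clamp, turning about a vertical axis, in rad: 0 fully open to 6.2 at its fixed stop, increasing CLOCKWISE seen from above; starts at 0.8 to 2.2. Stays where left. The rubber pad (32 mm across) goes down 4 mm per rad, meets the gearbox's foot at about 3.6 rad and is sprung (1.8 N per mm), so it presses with about 18 N at the stop. The knob needs only about 2.5 to 4 N of push; to hold at the stop it need not be forced.
- crank_knob (a point): Centre of the crank's upright red knob: a cylinder 16 mm in diameter, 38 mm tall (21 mm below this point to 17 mm above it), 139 mm above the table. It spins freely on its pin, so it can be held without turning the wrist. The flat steel crank arm begins 23 mm below this point. It runs on a level circle of radius 50 mm about crank_axis and does not rise or sink.
- crank_axis (a point): Fixed point on the clamp's vertical spindle axis, at the top face of the crank arm, 116 mm above the table; nothing on the axis stands above it. Its x axis is the clamp's: at crank 0 the arm points along -x of this frame. The clamp's column stands 72 mm from the axis along its -y, up to 99 mm high.
- clamp_pad: Round rubber pad of the clamp, 32 mm across, 12 mm thick; origin at the middle of its lower face.
- gearbox: Loose aluminium coconut-grater gearbox, 2.2 kg, standing on a grey foot 10 mm thick; origin on the table under the housing's middle. Housing 95 x 80 mm, top at 100 mm; blue motor on its -y side to 116 mm from the origin (height 87 mm), toothed steel grater head on its +y side (towards the robot) to 109 mm. A tongue of the foot runs along -x under the clamp (clamp axis about 120 mm along -x).
- dip_tube: Slanted brass dip tube fixed in the gearbox; origin at the centre of its mouth (115 mm above the table), z axis along the tube OUTWARD (up at 40 deg above level, leaning towards the gearbox's +x, away from the clamp, which is to the robot's left). Bore 14 mm, flared to about 20 mm at the mouth, outer flare 29 mm; tube 70 mm long, room for 100 mm of rod below the mouth. The collar is home when its face lies on the mouth.
- dipstick: Loose dipstick, 80 g, straight, 200 mm long overall; origin at the centre of the collar's tip-side face, x axis along the rod to the tip. Steel rod 8 mm in diameter and 100 mm long (last 8 mm tapered), brass collar 32 mm in diameter and 6 mm thick, then a yellow handle 94 mm long, 14 mm wide (y) and 20 mm high (z). It lies level in a wooden rest, rod axis 50 mm above the table, tip towards the robot's right or back right.
- dip_grip (a point): Where to grip the dipstick: on its axis in the handle's middle, 48 mm behind the collar's face; axes as the dipstick's. In the rest there is 42 mm of free height between the axis and the rest's bottom board here (board top 8 mm above the table); the rest's posts stand 35 mm or more away along the rod, 34 and 40 mm wide.
- dip_collar (a point): Centre of the collar's tip-side face.
- dip_tip (a point): The dipstick's tip, 100 mm ahead of the collar's face.
- rest: Fixed wooden rest of the dipstick, bottom board 200 x 70 mm, two notched posts up to 56 mm high; origin on the table under the collar, x along the rod to the tip.
- plate_top (a point): Middle of the upper of two stacked white enamel plates with blue rims, 180 mm across; point on the plate's inner floor 11 mm above the table, rim at 24 mm.
- plates: The two stacked plates (to be left alone); origin under their middle.
- mortar: Grey stone mortar, 136 mm across, 85 mm high; bystander.
- mug: Green enamel mug, 76 mm across, 80 mm high; bystander.
- coconut: Half coconut shell, 110 mm across, 50 mm high; bystander.
- spoon: Steel spoon lying on the table; bystander.
- keeper: Clear plastic food keeper with red lid, 137 x 107 x 74 mm; bystander.
Things that resemble listed ones, but are neither listed nor needed, are in the scene too. Of the things that look like the dipstick, the larger one is meant.

How it is judged (in metres and radians):
On the way, in this order (a step that is already met when the one before it is completed fails the run):
1. the crank is at its stop and the pad presses the gearbox's foot down (value of joint clamp_crank above 5.3 rad and contact force between clamp_pad and gearbox above 8 N), for 0.2 s.
2. with the clamp tight, the dipstick is in the tube with its collar home on the mouth (all of step 1 and distance between dip_collar and dip_tube below 0.005 m and z of dip_tip in the frame of dip_tube below -0.094 m and angle between the x axis of dip_grip and the z axis of dip_tube, either way round below 0.15 rad), for 0.1 s.
3. the dipstick is drawn clear of the tube (z of dip_tip in the frame of dip_tube above 0.02 m).
At the end, for the whole second after the job is handed in: The gripper holds the dipstick still, touching nothing else, level within about 11 degrees, its tip within 60 mm (horizontally) of the plates' middle and 80 to 300 mm above the table; crank past 5.3 rad with the pad pressing the foot with more than 8 N; gearbox within 20 mm of its start (all of step 1 and angle between dip_grip's own x axis and vertical between 1.37 and 1.77 rad and horizontal distance between dip_tip and plate_top below 0.06 m and height (world z) of dip_tip between 0.08 and 0.3 m and contact force between the fingers and dipstick above 1 N and linear speed of dipstick below 0.03 m/s and angular speed of dipstick below 0.2 rad/s and contact force between dipstick and plates below 0.05 N and contact force between dipstick and gearbox below 0.05 N and contact force between dipstick and rest below 0.05 N and distance of gearbox from where it was at the start of the episode below 0.02 m); the arm keeps its last pose, push and grip.
It fails at once if the gearbox is shoved more than 20 mm (distance of gearbox from where it was at the start of the episode above 0.02 m).
It fails at once if a kitchen thing (plates, mortar, mug, coconut shell, spoon or food keeper) is moved more than 30 mm (distance of any of plates, mortar, mug, coconut, spoon, keeper from where it was at the start of the episode above 0.03 m).
It also fails if it takes over 72 s, if anything falls off the work surface, if the arm or the gripper's body presses on something with over 40 N, if the wrist force passes 120 N, or if a joint passes its speed limit or range.

## Working session

There is one attempt and no reset: what is moved stays moved. The work goes in short steps, Python scripts to look and compute and a tool call to move; the robot and the scene stay as the last step left them, time stands still between calls to the robot, and variables do not carry over. Pictures are saved under pics/ and viewed, and the job is handed in when it is done.

Besides the shell and the picture viewer there is one more tool, called as name([rows], argument=value, ...), one row to a line, values as JSON. servo_tool: Moves the arm, as the interface text tells. Its arguments: {"type":"object","properties":{"rows":{"type":"array"},"squeeze":{"type":"number"}},"required":["rows"]}

```bash
mkdir -p pics; ls
cat > h.py <<'E'
import numpy as np, cv2
from rig import r, eyes
from scipy.spatial.transform import Rotation as Ro
def K(f):
    fl=240/np.tan(np.radians(f["vertical_fov"])/2)
    return np.array([[fl,0,f["cx"]],[0,fl,f["cy"]],[0,0,1.]])
def grab(n,save=None):
    s=r.sense(); f=eyes.grab_frame(n)
    if n=="wrist":
        T=np.eye(4);T[:3,:3]=Ro.from_euler('xyz',s["tcp_rot"]).as_matrix();T[:3,3]=s["eef_pos"]
        f["wc"]=T@np.array(f["hand_eye"])
    else: f["wc"]=np.linalg.inv(np.array(f["camera_from_world"]))
    if save:
        cv2.imwrite(f"pics/{save}.png",f["frame"][:,:,::-1])
        np.savez(f"pics/{save}.npz",frame=f["frame"],depth=f["depth"],vertical_fov=f["vertical_fov"],cx=f["cx"],cy=f["cy"],D=np.array(f["D"]),wc=f["wc"])
    return f
def load(n): return dict(np.load(f"pics/{n}.npz"))
def ray(f,u,v):
    p=cv2.undistortPoints(np.array([[[u,v]]],float),K(f),np.array(f["D"],float))[0,0]
    return np.array([p[0],p[1],1.])
def px(f,u,v,z=None):
    """world point from depth, or on plane height z"""
    d=ray(f,u,v);wc=f["wc"];o=wc[:3,3];w=wc[:3,:3]@d
    if z is None:
        k=np.median([x for x in f["depth"][int(v)-1:int(v)+2,int(u)-1:int(u)+2].ravel() if x>0] or [np.nan])
    else: k=(z-o[2])/w[2]
    return (o+k*w).round(1)
def proj(f,P):
    cw=np.linalg.inv(f["wc"]);P=np.atleast_2d(P).astype(float)
    rv=cv2.Rodrigues(cw[:3,:3])[0]
    return cv2.projectPoints(P,rv,cw[:3,3],K(f),np.array(f["D"],float))[0][:,0]
def crop(n,x0,y0,x1,y1,s,out):
    im=cv2.imread(f"pics/{n}.png")[y0:y1,x0:x1]
    cv2.imwrite(f"pics/{out}.png",cv2.resize(im,None,fx=s,fy=s,interpolation=cv2.INTER_CUBIC))
E
python3 - <<'E'
from h import *
print(r.sense())
for n in("scene","side","wrist"):
    f=grab(n,n+"0"); print(n,f["wc"][:3].round(2).tolist(),f["vertical_fov"],f["D"])
E
```

```text
pics
{'clock': 0.0, 'qpos': array([ 1.31554630e+00,  3.53696343e-01,  1.63415628e+00, -2.94149525e-05,
        1.15516652e+00, -2.41400062e-03]), 'qvel': array([-0.00032948,  0.00016963, -0.00251149, -0.00061101,  0.0008646 ,
        0.00189116]), 'joint_efforts': array([ 2.14698433e-03, -6.05237174e+01, -3.42072415e+01,  1.76456401e-04,
        9.32503841e-03, -4.22856954e-05]), 'eef_pos': array([156.24389355, 604.67464535, 241.52208484]), 'tcp_rot': array([-3.14016611e+00,  2.34500503e-05,  2.88876854e+00]), 'contact_force': array([ 0.00201108, -0.52517418, -0.53266425]), 'wrist_torque': array([ 0.01570925, -0.00302701,  0.00978141]), 'opening': 1.0009079048028415}
scene [[-0.76, 0.36, -0.54, 1100.22], [0.65, 0.42, -0.63, 635.67], [0.0, -0.83, -0.55, 679.48]] 54.933171569243896 [-0.06917318  0.          0.          0.          0.        ]
side [[0.77, -0.45, 0.45, 79.43], [-0.64, -0.57, 0.52, -520.85], [0.02, -0.69, -0.73, 817.89]] 55.32395896439099 [-0.0524793  0.         0.         0.         0.       ]
wrist [[0.25, 0.93, 0.26, 91.25], [0.97, -0.24, -0.07, 621.25], [-0.0, 0.27, -0.96, 372.49]] 71.28577556733407 [-0.02436926  0.          0.          0.          0.        ]
```

View pics/scene0.png

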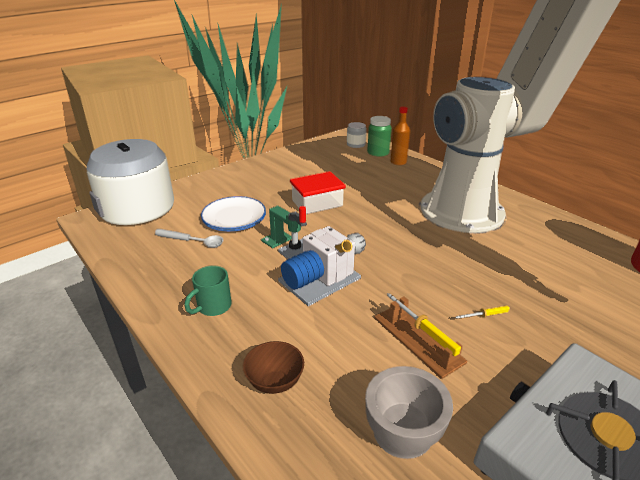

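View pics/side0.png

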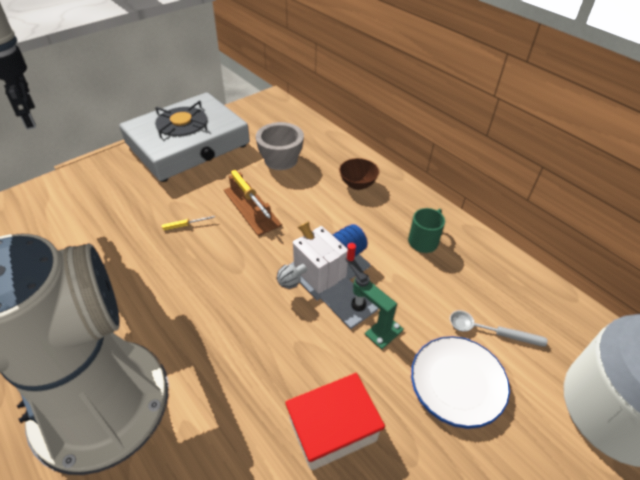

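View pics/wrist0.png

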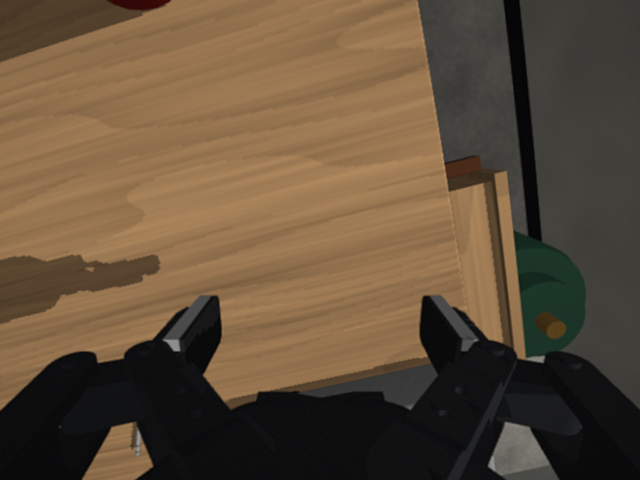

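Run:
```python
from h import *
f=load("scene0")
for nm,u,v in [("plate",234,213),("knob",303,214),("boxtop",325,240),("tubemouth",348,245),("handle",440,335),("tip",390,297),("motor",298,270),("head",357,242),("smallhandle",495,311),("mug",212,290),("coconut",275,365),("mortar",408,410),("keeper",318,183),("spoon",212,240)]: print(nm,px(f,u,v))
f=load("side0");print()
for nm,u,v in [("plate",460,381),("knob",351,252),("handle",243,184),("boxtop",320,255),("tip",268,215),("keeper",333,413)]: print(nm,px(f,u,v))
crop("side0",220,150,440,360,3.6,"c_side")
crop("scene0",250,180,480,380,3.4,"c_scene")
```

```text
plate [ 539.7 -401.5   13.1]
knob [526.8 -95.4 140.6]
boxtop [518.1 -27.   99.1]
tubemouth [504.1  34.1 110.7]
handle [526.3 311.9  60.1]
tip [508.3 169.8  51.3]
motor [617.2  -1.7  76.1]
head [436.9  -3.7  70.7]
smallhandle [334.2 321.1  13.3]
mug [790.9 -68.8  70. ]
coconut [780.9 134.3  11.4]
mortar [676.5 368.1  25.7]
keeper [ 310.5 -297.2   75.1]
spoon [ 653.6 -329.1    4.6]

plate [ 549.7 -399.7   11.2]
knob [ 521.9 -108.6  144.1]
handle [519.3 288.9  58.6]
boxtop [495.6 -46.2  98.4]
tip [506.8 161.6  51.6]
keeper [ 303.6 -310.8   75.2]
```

View pics/c_side.png

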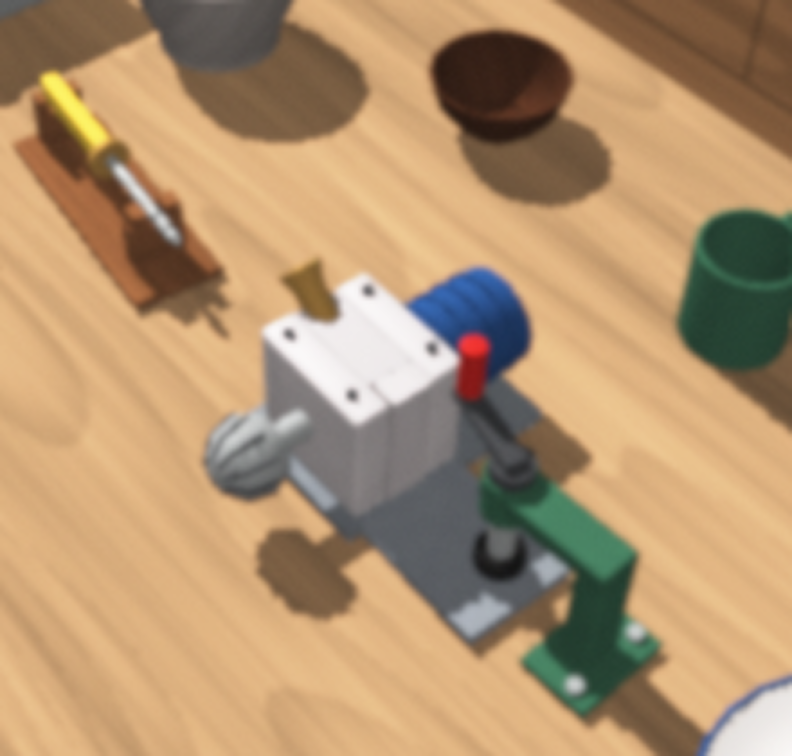

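View pics/c_scene.png

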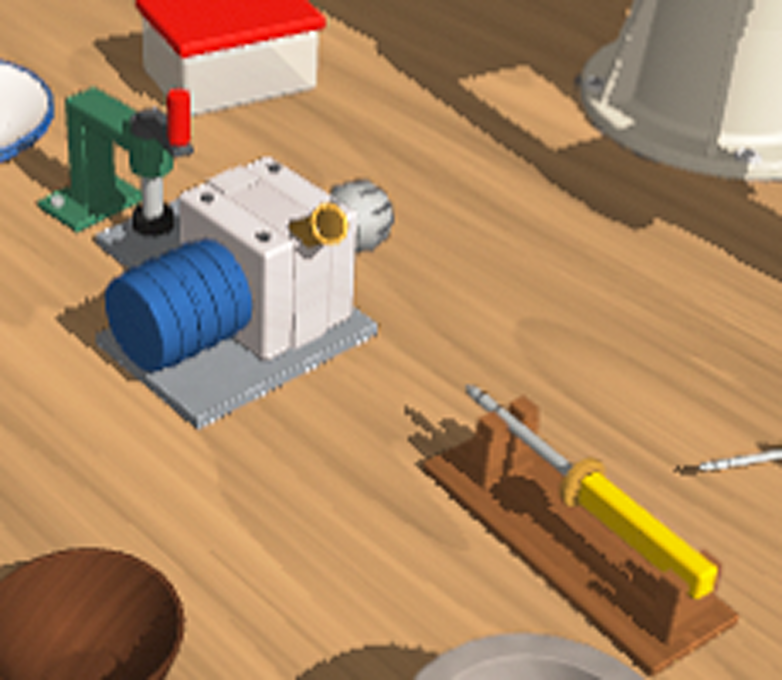

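Run:
```python
from h import *
f=load("side0")
c=lambda u,v:(220+u/3.6,150+v/3.6)
print("knobtop z156",px(f,*c(474,345),156),px(f,*c(474,345)))
print("hub z116..",px(f,*c(515,458),116),px(f,*c(515,458)))
for nm,p,z in [("boltA",(290,333),100),("boltB",(369,290),100),("boltC",(433,349),100),("boltD",(352,395),100),("pad",(500,560),None),("tip",(180,242),50),("hend",(50,83),60),("collar",(112,150),60)]: print(nm,px(f,*c(*p),z))
f=load("scene0")
c=lambda u,v:(250+u/3.4,180+v/3.4)
print()
print("knobtop",px(f,*c(178,95),156),"hub",px(f,*c(152,120),116))
for nm,p,z in [("boltA",(272,168),100),("boltB",(207,198),100),("boltC",(263,237),100),("mouth",(329,225),115),("tip",(472,390),50),("hendtop",(708,572),60),("collar",(583,483),50),("plateC",((234-250)*3.4,(213-180)*3.4),11)]: print(nm,px(f,*c(*p),z))
```

```text
knobtop z156 [ 526.  -104.7  156. ] [ 526.8 -104.   154.9]
hub z116.. [ 514.2 -155.   116. ] [ 514.4 -154.8  115.6]
boltA [484.9   5.9 100. ]
boltB [544.5   4.  100. ]
boltC [542.8 -56.7 100. ]
boltD [482.8 -54.4 100. ]
pad [ 508.9 -159.4   29.7]
tip [507.  153.7  50. ]
hend [524.3 339.8  60. ]
collar [518.  249.7  60. ]

knobtop [527.  -97.2 156. ] hub [ 519.8 -136.9  116. ]
boltA [480.1 -52.8 100. ]
boltB [538.9 -52.4 100. ]
boltC [540.6   6.9 100. ]
mouth [513.8  40.3 115. ]
tip [503.4 162.2  50. ]
hendtop [528.1 354.7  60. ]
collar [516.1 260.7  50. ]
plateC [ 537.9 -404.8   11. ]
```

servo_tool([
  [[1.8, -3.32, 0.3], -0.066, 4],
  [[1.8, -3.32, 0.3], -0.066, 4],
  [[1.8, -3.32, 0.3], -0.066, 4],
  [[1.8, -3.32, 0.3], -0.066, 4],
  [[1.8, -3.32, 0.3], -0.066, 4],
])

```text
clock: 0.57
eef_pos: [246.6, 437.4, 257.1]
tcp_rot: [-3.141, 0.0, 2.556]
contact_force: [1.5, 0.8, 0.4]
opening: 0.469
```

servo_tool([
  [[1.8, -3.32, 0.3], -0.066, 4],
  [[1.8, -3.32, 0.3], -0.066, 4],
  [[1.8, -3.32, 0.3], -0.066, 4],
  [[1.8, -3.32, 0.3], -0.066, 4],
  [[1.8, -3.32, 0.3], -0.066, 4],
])

```text
clock: 0.98
eef_pos: [336.6, 271.4, 272.4]
tcp_rot: [3.141, 0.0, 2.226]
contact_force: [0.1, -0.2, 0.9]
opening: 0.472
```

servo_tool([
  [[1.8, -3.32, 0.3], -0.066, 4],
  [[1.8, -3.32, 0.3], -0.066, 4],
  [[1.8, -3.32, 0.3], -0.066, 4],
  [[1.8, -3.32, 0.3], -0.066, 4],
  [[1.8, -3.32, 0.3], -0.066, 4],
])

```text
clock: 1.4
eef_pos: [426.7, 105.3, 287.5]
tcp_rot: [3.141, -0.0, 1.896]
contact_force: [0.1, 0.8, -1.3]
opening: 0.47
```

servo_tool([
  [[1.8, -3.32, 0.3], -0.066, 4],
  [[1.8, -3.32, 0.3], -0.066, 4],
  [[1.8, -3.32, 0.3], -0.066, 4],
  [[1.8, -3.32, 0.3], -0.066, 4],
  [[0, 0, 0], 0, 4],
])

```text
clock: 1.82
eef_pos: [501.1, -30.6, 299.8]
tcp_rot: [3.139, 0.002, 1.627]
contact_force: [-0.5, 0.5, 0.3]
opening: 0.464
```

Run:
```python
from h import *
f=grab("wrist","w1"); print(r.sense()["eef_pos"],r.sense()["tcp_rot"])
```

```text
[499.51357726 -28.37551832 299.2488805 ] [3.14119561e+00 5.55333038e-04 1.63005596e+00]
```

View pics/w1.png

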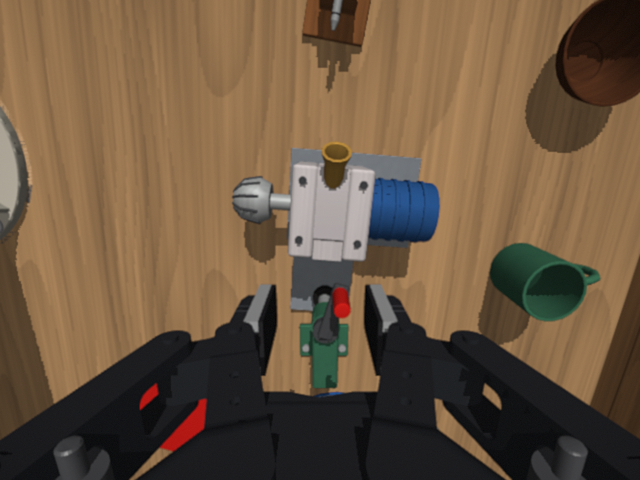

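Run:
```python
from h import *
crop("w1",270,130,390,270,5.5,"c_w1a"); crop("w1",280,260,380,400,4.2,"c_w1b")
```

```text
(no output)
```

View pics/c_w1a.png

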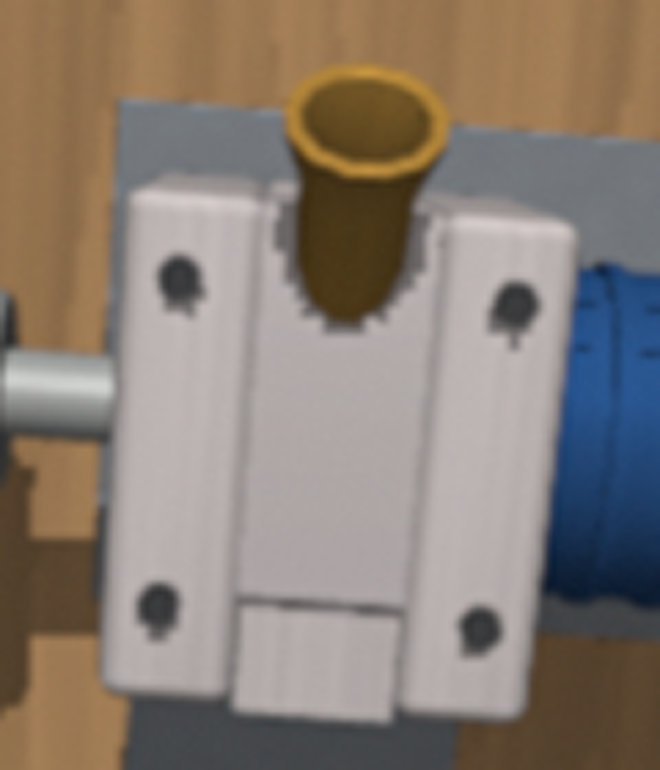

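View pics/c_w1b.png

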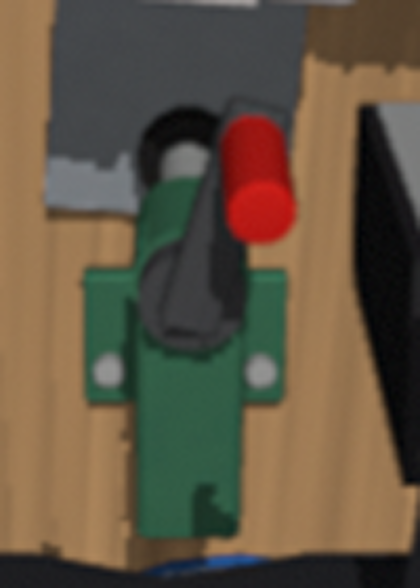

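Run:
```python
from h import *
f=load("w1")
a=lambda u,v:(270+u/5.5,130+v/5.5); b=lambda u,v:(280+u/4.2,260+v/4.2)
B=[px(f,*a(*p),100) for p in [(180,277),(515,305),(480,630),(158,606)]]
print("bolts",B,"mean",np.mean(B,0))
d=(B[0]+B[1]-B[2]-B[3])/2; print("gx dir",d, np.degrees(np.arctan2(d[1],d[0])))
print("mouth",px(f,*a(367,122),115),"depth lip",px(f,*a(367,172)),px(f,*a(367,70)),px(f,*a(292,122)),px(f,*a(442,122)))
print("knobtop",px(f,*b(261,212),156),px(f,*b(261,212)))
print("hub",px(f,*b(192,295),112),px(f,*b(192,320)))
print("colbolts",px(f,*b(108,370)),px(f,*b(261,371)),"armtop sides",px(f,*b(138,530)),px(f,*b(240,530)))
print("pad",px(f,*b(185,150),30))
```

```text
bolts [array([482.7,   6.8, 100. ]), array([542.5,   5.2, 100. ]), array([541.4, -55.1, 100. ]), array([481.2, -53.8, 100. ])] mean [511.95  -24.225 100.   ]
gx dir [ 1.3  60.45  0.  ] 88.76802259736023
mouth [513.2  35.3 115. ] depth lip [513.3  27.5 124.1] [513.1  43.7 105.4] [500.8  34.6 116.2] [525.7  36.  114.5]
knobtop [ 525.6 -102.1  156. ] [ 525.7 -102.1  155.9]
hub [ 514.4 -148.5  112. ] [ 514.7 -153.5  115.5]
colbolts [ 493.  -237.3   11.1] [ 545.  -234.5   11.7] armtop sides [ 506.7 -311.2   -0.9] [ 533.3 -231.    96.7]
pad [ 513.6 -145.9   30. ]
```

servo_tool([
  [[0.65, -1.85, -2.5], 0, 4],
  [[0.65, -1.85, -2.5], 0, 4],
  [[0.65, -1.85, -2.5], 0, 4],
  [[0.65, -1.85, -2.5], 0, 4],
  [[0, 0, 0], 0, 4],
], squeeze=20)

```text
clock: 2.28
eef_pos: [522.2, -100.5, 194.7]
tcp_rot: [-3.135, -0.001, 1.635]
contact_force: [-1.0, -0.1, -0.3]
opening: 0.47
```

Run:
```python
from h import *
f=grab("wrist","w2"); s=r.sense();print(s["eef_pos"],s["tcp_rot"],s["contact_force"])
crop("w2",220,200,420,400,3,"c_w2")
```

```text
[522.51799686 -99.50109574 196.74028013] [-3.13640738e+00 -1.51861588e-03  1.63421928e+00] [-0.26372467  0.86972477  0.58013407]
```

View pics/c_w2.png

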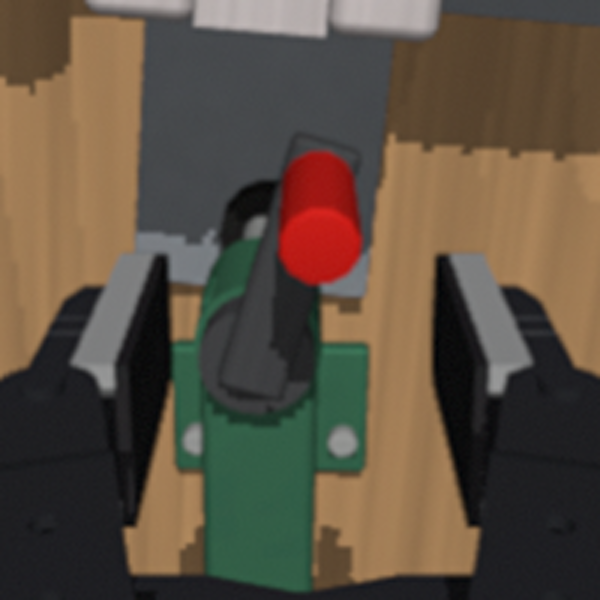

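Run:
```python
from h import *
f=load("w2")
c=lambda u,v:(220+u/3,200+v/3)
print("knobtop",px(f,*c(320,243),156),px(f,*c(320,243)))
for z in(108,112,116):print("hub",px(f,*c(258,358),z))
print("depth hub",px(f,*c(255,375)),px(f,*c(215,360)),px(f,*c(245,400)))
s=r.sense();print(s["eef_pos"])
```

```text
knobtop [ 525.8 -101.6  156. ] [ 525.9 -102.   155.1]
hub [ 514.9 -151.4  108. ]
hub [ 515.  -149.2  112. ]
hub [ 515.1 -147.1  116. ]
depth hub [ 514.6 -151.7  115.7] [ 504.7 -151.9  109.3] [ 512.4 -162.   109.6]
[522.51799686 -99.50109574 196.74028013]
```

servo_tool([
  [[0.33, -0.23, -1.5], 0, 4],
  [[0, 0, -2.1], 0, 4],
  [[0, 0, -2.1], 0, 4],
  [[0, 0, 0], 0, 4],
  [[0, 0, 0], 0, 1.2],
])

```text
clock: 2.75
eef_pos: [527.1, -100.8, 142.7]
tcp_rot: [-3.14, -0.001, 1.636]
contact_force: [-0.2, 0.8, 0.8]
opening: 0.346
```

servo_tool([
  [[0, 0, 0], 0, 1.2],
  [[0, 0, 0], 0, 1.2],
  [[0, 0, 0], 0, 1.2],
])

```text
clock: 3.0
eef_pos: [528.2, -101.5, 143.8]
tcp_rot: [3.14, -0.0, 1.635]
contact_force: [-2.5, 3.6, 5.0]
opening: 0.177
```

Run:
```python
import numpy as np
t=np.arange(1.785,6.4,0.2)
p=50*np.c_[-np.cos(t),np.sin(t)]
d=np.diff(p,axis=0)/10
for i in range(0,len(d),5): print(round(t[i],2), d[i:i+5].round(2).tolist(), "end",(p[min(i+5,len(d))]+[515,-150.5]).round(1))
```

```text
1.78 [[0.95, -0.31], [0.87, -0.49], [0.75, -0.65], [0.61, -0.79], [0.44, -0.9]] end [ 561.9 -133. ]
2.78 [[0.25, -0.97], [0.06, -1.0], [-0.14, -0.99], [-0.34, -0.94], [-0.52, -0.85]] end [ 555.  -180.5]
3.78 [[-0.68, -0.73], [-0.81, -0.59], [-0.91, -0.41], [-0.97, -0.23], [-1.0, -0.03]] end [ 511.4 -200.4]
4.78 [[-0.98, 0.17], [-0.93, 0.36], [-0.84, 0.54], [-0.71, 0.7], [-0.56, 0.82]] end [ 471.1 -174.4]
5.78 [[-0.39, 0.92], [-0.2, 0.98], [0.0, 1.0]] end [ 465.3 -145.4]
```

servo_tool([
  [[0, 0, -0.2], 0, 1.2],
])

```text
clock: 3.08
eef_pos: [529.9, -102.0, 143.3]
tcp_rot: [3.136, 0.001, 1.635]
contact_force: [-1.3, 2.2, 35.1]
opening: 0.178
```

servo_tool([
  [[0, 0, 0.3], 0, 1.2],
  [[0, 0, 0], 0, 1.2],
])

```text
clock: 3.25
eef_pos: [528.2, -101.6, 144.0]
tcp_rot: [3.14, -0.0, 1.634]
contact_force: [0.1, 3.4, 2.1]
opening: 0.177
```

Run:
```python
from h import *
for i in range(4):
    s=r.sense();print(s["clock"],s["eef_pos"],s["contact_force"])
    f=grab("wrist","w3")
crop("w3",200,200,440,420,3,"c_w3")
```

```text
3.25 [ 528.17739152 -101.64637814  143.97287755] [0.10928861 3.35781985 2.058986  ]
3.3 [ 528.19560163 -101.66505079  143.96933909] [1.40970711 5.17260448 2.61034669]
3.35 [ 528.1840807  -101.66144074  143.93989958] [0.4438336  4.40419702 4.27801191]
3.4 [ 528.19205367 -101.68404189  143.91757405] [1.94344798 5.3955958  4.03916486]
```

View pics/c_w3.png

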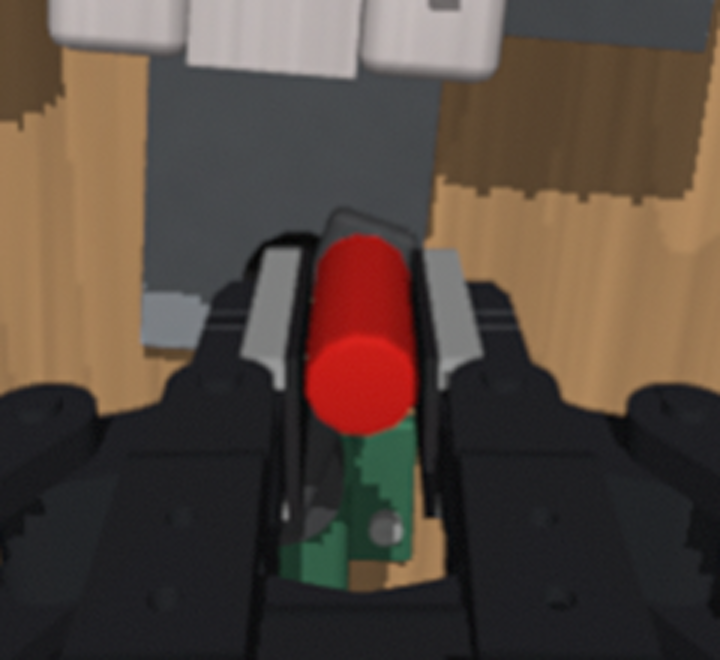

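servo_tool([
  [[0.95, -0.31, 0], 0, 1.2],
  [[0.87, -0.49, 0], 0, 1.2],
  [[0.75, -0.65, 0], 0, 1.2],
])

```text
clock: 3.7
eef_pos: [552.6, -117.2, 143.8]
tcp_rot: [-3.139, 0.001, 1.636]
contact_force: [-8.7, -4.9, 11.3]
opening: 0.176
```

servo_tool([
  [[0.61, -0.79, 0], 0, 1.2],
  [[0.44, -0.9, 0], 0, 1.2],
  [[0.25, -0.97, 0], 0, 1.2],
  [[0.06, -1.0, 0], 0, 1.2],
])

```text
clock: 4.03
eef_pos: [564.3, -153.5, 143.7]
tcp_rot: [-3.136, -0.001, 1.635]
contact_force: [-15.1, 4.5, 17.2]
opening: 0.177
```

servo_tool([
  [[-0.24, -0.99, 0.05], 0, 1.2],
  [[-0.34, -0.94, 0], 0, 1.2],
  [[-0.52, -0.85, 0], 0, 1.2],
  [[-0.68, -0.73, 0], 0, 1.2],
])

```text
clock: 4.37
eef_pos: [547.2, -187.4, 143.8]
tcp_rot: [-3.138, -0.003, 1.634]
contact_force: [-6.8, 11.5, 9.4]
opening: 0.178
```

servo_tool([
  [[-0.81, -0.57, 0], 0, 1.2],
  [[-0.91, -0.41, 0], 0, 1.2],
  [[-0.97, -0.21, 0], 0, 1.2],
  [[-1.0, -0.02, 0], 0, 1.2],
])

```text
clock: 4.7
eef_pos: [512.1, -199.7, 144.0]
tcp_rot: [3.141, -0.001, 1.634]
contact_force: [4.5, 8.9, 0.3]
opening: 0.179
```

servo_tool([
  [[-0.98, 0.2, 0], 0, 1.2],
  [[-0.93, 0.36, 0], 0, 1.2],
  [[-0.84, 0.54, 0], 0, 1.2],
])

```text
clock: 4.95
eef_pos: [484.7, -190.0, 144.0]
tcp_rot: [3.141, 0.002, 1.635]
contact_force: [3.6, -2.0, -1.3]
opening: 0.178
```

servo_tool([
  [[-0.71, 0.7, 0], 0, 1.2],
  [[-0.56, 0.82, 0], 0, 1.2],
  [[-0.39, 0.92, 0], 0, 1.2],
  [[-0.2, 0.98, 0], 0, 1.2],
])

```text
clock: 5.28
eef_pos: [464.3, -155.3, 143.9]
tcp_rot: [-3.139, 0.001, 1.635]
contact_force: [-1.4, -13.0, 4.3]
opening: 0.176
```

servo_tool([
  [[0, 0.4, 0], 0, 1.2],
  [[0, 0, 0], 0, 1.2],
  [[0, 0, 0], 0, 1.2],
])

```text
clock: 5.53
eef_pos: [464.5, -153.4, 143.9]
tcp_rot: [-3.139, 0.005, 1.637]
contact_force: [-6.7, -20.4, 1.7]
opening: 0.179
```

servo_tool([
  [[0, -0.15, 0], 0, 1.2],
  [[0, 0, 0], 0, 3.5],
  [[0, 0, 0], 0, 3.5],
  [[0, 0, 0], 0, 3.5],
  [[0, 0, 2.5], 0, 3.5],
])

```text
clock: 5.95
eef_pos: [463.3, -151.4, 165.5]
tcp_rot: [-3.135, -0.003, 1.635]
contact_force: [-0.6, -0.5, -0.5]
opening: 0.407
```

servo_tool([
  [[0, 0, 4], 0, 3.5],
  [[0, 0, 4], 0, 3.5],
  [[0, 1.0, 4], 0, 3.5],
  [[0, 4, 0], -0.06, 3.5],
  [[0, 4, 0], 0, 3.5],
])

```text
clock: 6.37
eef_pos: [467.4, -62.4, 291.6]
tcp_rot: [3.136, 0.001, 1.568]
contact_force: [0.2, -0.7, -1.5]
opening: 0.411
```

Run:
```python
from h import *
f=grab("wrist","w4"); s=r.sense();print(s["eef_pos"],s["tcp_rot"],s["contact_force"])
```

```text
[466.03798477 -55.67543558 290.06924839] [ 3.1394185  -0.00380041  1.57351434] [-1.14030134  3.31328515 -1.6195024 ]
```

View pics/w4.png

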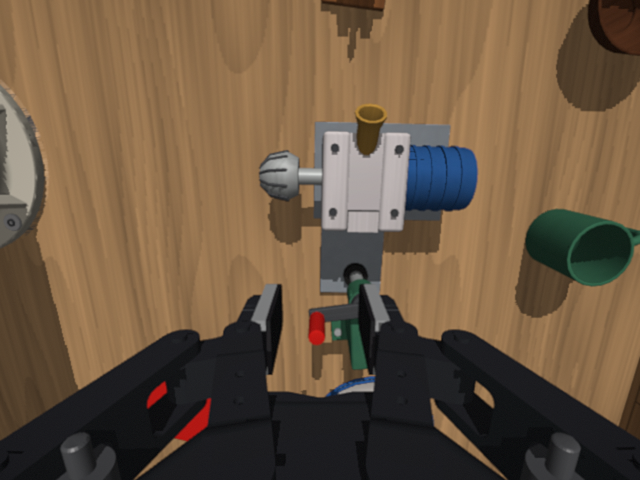

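servo_tool([
  [[0.68, 4.0, 0], 0, 4],
  [[0.68, 4.0, 0], 0, 4],
  [[0.68, 4.0, 0], 0, 4],
  [[0.68, 4.0, 0], 0, 4],
  [[0.68, 4.0, 0], 0, 4],
])

```text
clock: 6.83
eef_pos: [499.6, 139.7, 288.7]
tcp_rot: [-3.141, 0.0, 1.575]
contact_force: [2.0, 0.5, -0.1]
opening: 0.472
```

servo_tool([
  [[0.68, 4.0, 0], 0, 4],
  [[0.68, 4.0, 0], 0, 4],
  [[0.68, 4.0, 0], 0, 4],
  [[0, 0, 0], 0, 4],
  [[0, 0, 0], 0, 4],
])

```text
clock: 7.25
eef_pos: [519.9, 259.6, 288.0]
tcp_rot: [-3.14, 0.0, 1.579]
contact_force: [0.2, -0.4, -0.0]
opening: 0.467
```

Run:
```python
from h import *
f=load("w4")
B=[px(f,u,v,100) for u,v in [(335,149),(400,149),(394,213),(333,213)]]; print(np.mean(B,0),"mouth",px(f,370,114,115),"knob",px(f,317,334,156))
f=grab("wrist","w5"); s=r.sense();print(s["eef_pos"],s["tcp_rot"],s["contact_force"])
```

```text
[512.    -24.425 100.   ] mouth [512.  35. 115.] knob [ 465.3 -153.8  156. ]
[519.83364735 258.11634809 288.12046312] [-3.14032798e+00  9.03543161e-04  1.57709810e+00] [-0.59780423 -0.25966642  0.27310506]
```

View pics/w5.png

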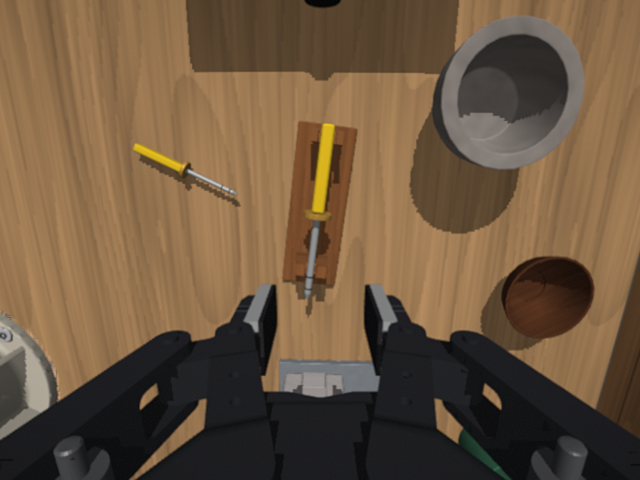

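Two stick-like things are in view: a small yellow-handled one lying on the table (160,160)-(235,193), and the larger one in the wooden rest (328,125)-(309,300). The second fits the description, being larger, in the rest and fitted with a brass collar. I'll confirm that in an enlarged crop.

Run:
```python
from h import *
crop("w5",260,105,380,320,2.8,"c_w5")
```

```text
(no output)
```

View pics/c_w5.png

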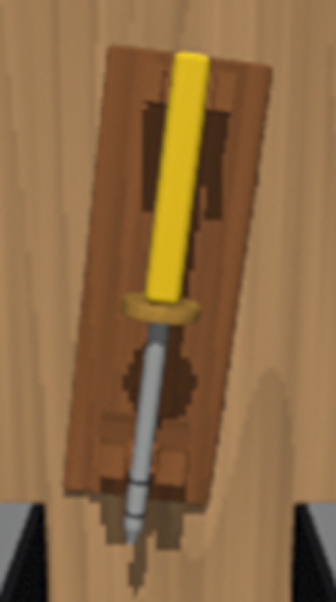

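Run:
```python
from h import *
f=load("w5"); c=lambda u,v:(260+u/2.8,105+v/2.8)
e=px(f,*c(192,56),60); h=px(f,*c(164,298),60); m=px(f,*c(177,187),60); t=px(f,*c(133,538),50); k=px(f,*c(160,306))
print("end",e,"front",h,"mid",m,px(f,*c(177,187)),"tip",t,"collar",k, "len",np.linalg.norm(e-h),np.linalg.norm((t-e)[:2]))
d=(t-e)[:2];d/=np.linalg.norm(d);print("dir",d,"yaw",np.arctan2(d[1],d[0]), np.arctan2(*(h-e)[[1,0]]))
print("grip",t[:2]-d*148, e[:2]+d*52)
print("gripper yaw needed", np.arctan2(d[1],d[0])+np.pi, r.sense()["tcp_rot"])
```

```text
end [527.8 351.6  60. ] front [518.2 262.7  60. ] mid [522.8 304.9  60. ] [522.8 304.9  60.1] tip [505.5 156.9  50. ] collar [516.7 259.7  61.1] len 89.41683286719568 195.97290629064008
dir [-0.11379124 -0.99350468] yaw -1.684834578700926 -1.678365994484983
grip [522.34110351 303.93869298] [521.88285552 299.93775652]
gripper yaw needed 1.456758074888867 [-3.14032798e+00  9.03543161e-04  1.57709810e+00]
```

servo_tool([
  [[0.1, 2.2, -2.5], -0.06, 4],
  [[0.1, 2.2, -2.5], -0.06, 4],
  [[0, 0, -4], 0, 4],
  [[0, 0, -4], 0, 4],
  [[0, 0, -4], 0, 4],
])

```text
clock: 7.72
eef_pos: [522.4, 300.3, 117.7]
tcp_rot: [3.141, -0.0, 1.454]
contact_force: [1.3, -0.3, -0.7]
opening: 0.467
```

servo_tool([
  [[0, 0, -2], 0, 4],
  [[0, 0, 0], 0, 4],
  [[0, 0, 0], 0, 4],
])

```text
clock: 7.97
eef_pos: [522.0, 300.0, 98.3]
tcp_rot: [-3.14, 0.002, 1.454]
contact_force: [0.7, 0.2, -0.1]
opening: 0.462
```

Run:
```python
from h import *
f=grab("wrist","w6"); s=r.sense();print(s["eef_pos"],s["tcp_rot"],s["contact_force"])
```

```text
[523.1357685  300.84973081  99.90608471] [ 3.14104420e+00 -3.11934532e-04  1.45382521e+00] [0.94289713 0.36281001 0.96423017]
```

View pics/w6.png

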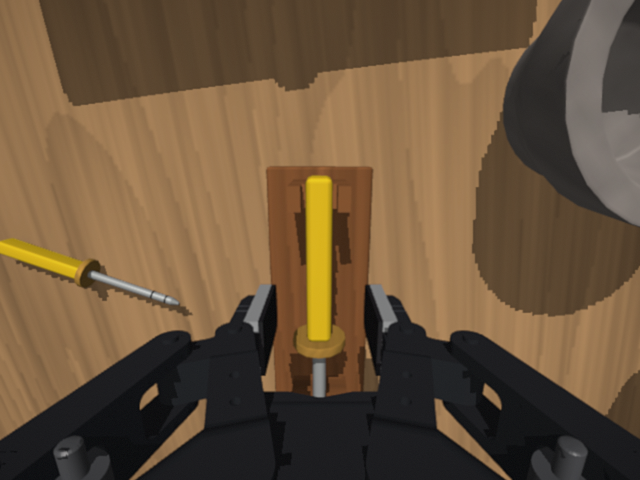

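Run:
```python
from h import *
f=load("w6")
e=px(f,319,179,60);h=px(f,319,337,60);print(e,h,(e+h)/2,np.linalg.norm(e-h))
print(r.sense()["eef_pos"])
```

```text
[528.  352.9  60. ] [517.5 264.8  60. ] [522.75 308.85  60.  ] 88.72350308683711
[523.1357685  300.84973081  99.90608471]
```

servo_tool([
  [[0, 0, -3], 0, 4],
  [[0, 0, -2.8], 0, 4],
  [[0, 0, 0], 0, 4],
  [[0, 0, 0], 0, 4],
])

```text
clock: 8.35
eef_pos: [522.8, 301.3, 42.0]
tcp_rot: [3.142, 0.0, 1.454]
contact_force: [0.6, -0.1, 0.8]
opening: 0.472
```

servo_tool([
  [[0, 0, 0], 0, 1],
  [[0, 0, 0], 0, 1],
  [[0, 0, 0], 0, 1],
  [[0, 0, 0], 0, 1],
  [[0, 0, 0], 0, 1],
], squeeze=20)

```text
clock: 8.77
eef_pos: [524.0, 302.2, 43.3]
tcp_rot: [3.139, -0.002, 1.455]
contact_force: [-0.9, -1.3, 8.7]
opening: 0.16
```

servo_tool([
  [[0, 0, 1.5], 0, 1],
  [[0, 0, 3], 0, 1],
  [[0, 0, 3.5], 0, 1],
  [[0, 0, 3.5], 0, 1],
  [[0, 0, 0], 0, 1],
])

```text
clock: 9.18
eef_pos: [526.2, 303.6, 163.9]
tcp_rot: [3.132, -0.007, 1.455]
contact_force: [1.1, 0.8, 0.3]
opening: 0.157
```

Run:
```python
from h import *
s=r.sense();print(s["eef_pos"],s["tcp_rot"],s["contact_force"],s["opening"]*85.4)
grab("wrist","w7");grab("scene","s7");grab("side","d7");crop("s7",330,170,490,330,4,"c_s7")
```

```text
[526.20990556 303.56230227 163.94358025] [ 3.13223134 -0.0069025   1.45490009] [1.08686988 0.84837981 0.30948093] 13.421909636123369
```

View pics/s7.png

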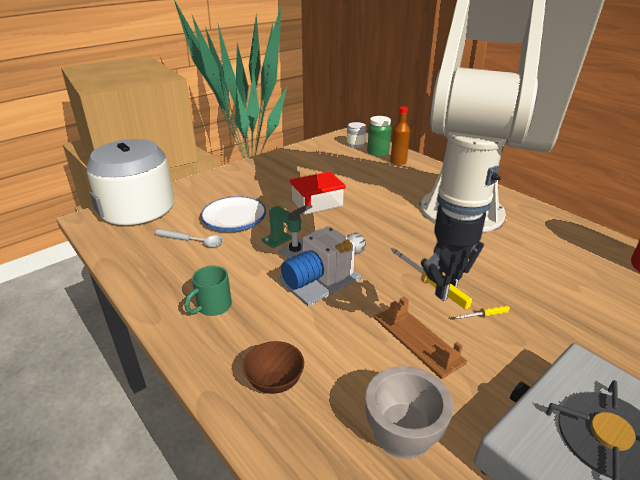

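View pics/d7.png

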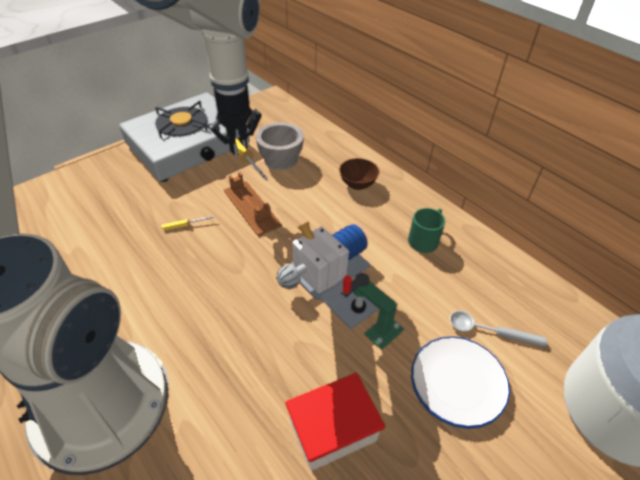

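View pics/w7.png

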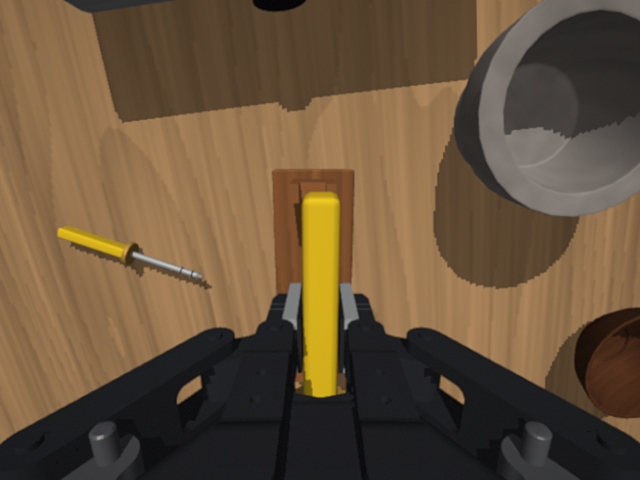

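```bash
cat >> h.py <<'E'
def pitch(n):
    """fit handle-top line from wrist view depth: yellow px"""
    f=load(n);im=f["frame"].astype(int);m=(im[...,0]>150)&(im[...,1]>120)&(im[...,2]<70)&(f["depth"]>0)
    m[:, :250]=0;m[:,390:]=0
    v,u=np.nonzero(m);uv=np.c_[u,v].astype(float)
    p=cv2.undistortPoints(uv[:,None],K(f),f["D"])[:,0]
    P=np.c_[p,np.ones(len(p))]*f["depth"][v,u][:,None]
    W=P@f["wc"][:3,:3].T+f["wc"][:3,3]
    return W
E
python3 - <<'E'
from h import *
W=pitch("w7");y=W[:,1];
for a in range(int(y.min()),int(y.max()),10):
    q=W[(y>=a)&(y<a+10)]
    if len(q)>5: print(a,q.mean(0).round(1),len(q))
f=load("s7")
# tip in scene
crop("s7",380,230,500,320,6,"c_s7")
E
```

```text
273 [524.6 278.6 179.7] 478
283 [524.6 288.1 179.6] 673
293 [526.  298.1 179.7] 686
303 [526.9 308.  179.8] 768
313 [528.2 318.  179.8] 835
323 [529.3 328.  179.8] 894
333 [530.5 338.1 179.4] 969
343 [531.8 348.1 179.9] 1029
353 [532.1 354.1 174.7] 304
```

View pics/c_s7.png

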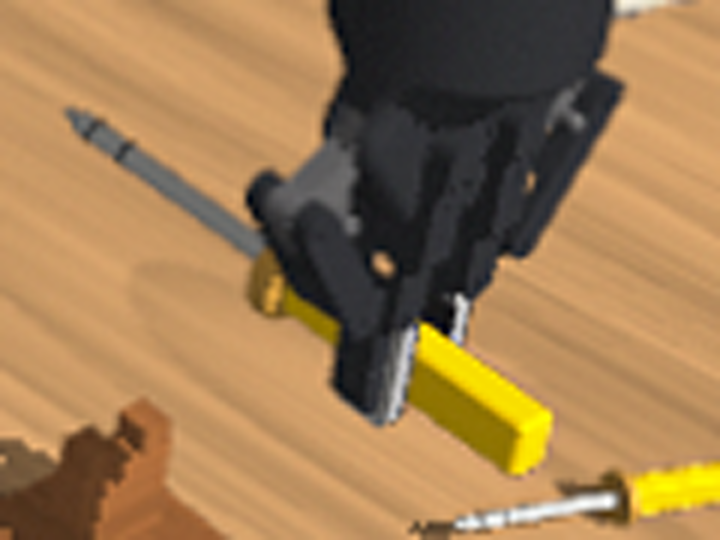

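Run:
```python
from h import *
f=load("s7");print(px(f,391.7,249.3,169.8),px(f,393,250.3))
f=load("d7");crop("d7",215,110,295,190,8,"c_d7")
# mouth more precisely, side/scene
g=load("scene0");crop("scene0",325,225,375,265,14,"c_m")
```

```text
[511.  162.7 169.8] [510.4 165.7 168.7]
```

View pics/c_d7.png

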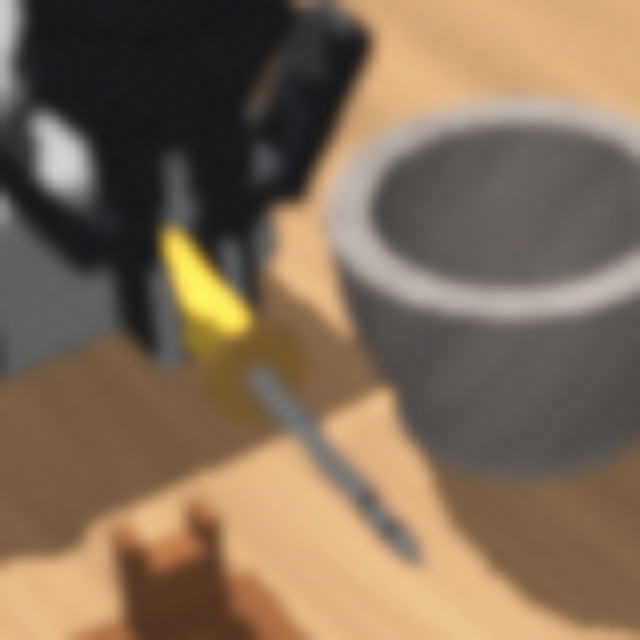

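View pics/c_m.png

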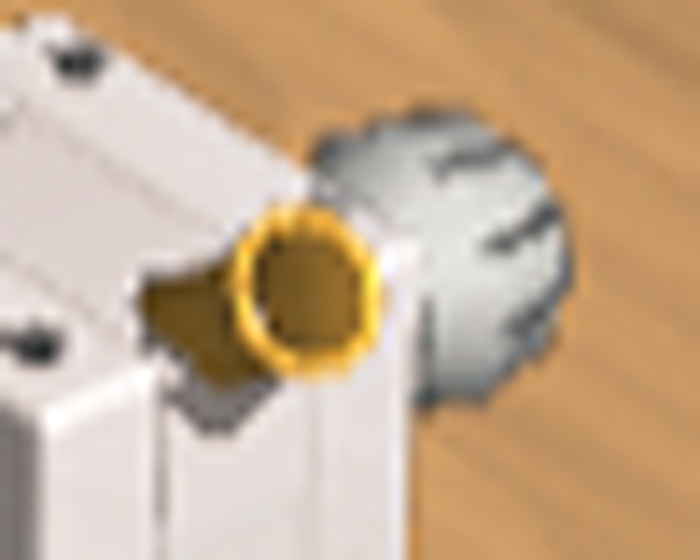

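servo_tool([
  [[-0.3, -2.5, -1], 0.05, 1],
  [[-0.3, -3, -1], 0.045, 1],
  [[-0.3, -2.5, -1.5], 0, 1],
  [[0, -0.7, -1.9], 0, 1],
  [[0, 0, 0], 0, 1],
])

```text
clock: 9.75
eef_pos: [510.1, 211.4, 97.6]
tcp_rot: [-3.134, 0.004, 1.548]
contact_force: [-1.5, 1.2, -0.7]
opening: 0.165
```

Run:
```python
from h import *
s=r.sense();print(s["eef_pos"],s["tcp_rot"],s["contact_force"],s["opening"]*85.4)
grab("wrist","w8");grab("scene","s8");grab("side","d8");crop("s8",310,210,450,310,5.5,"c_s8");crop("d8",230,150,350,270,5.5,"c_d8")
W=pitch("w8");y=W[:,1]
for a in range(int(y.min()),int(y.max()),20):
    q=W[(y>=a)&(y<a+20)]
    if len(q)>5: print(a,q.mean(0).round(1),len(q))
```

```text
[510.09297409 211.36696349  97.59286856] [-3.13420697  0.00351384  1.5479941 ] [-1.5058826   1.17194697 -0.67473793] 14.13028019310798
181 [510.  191.6 113.5] 1261
201 [510.4 211.3 113.4] 1487
221 [511.1 231.1 113.3] 1686
241 [511.6 251.3 113.2] 1967
261 [511.8 262.2 108.3] 333
```

View pics/c_s8.png

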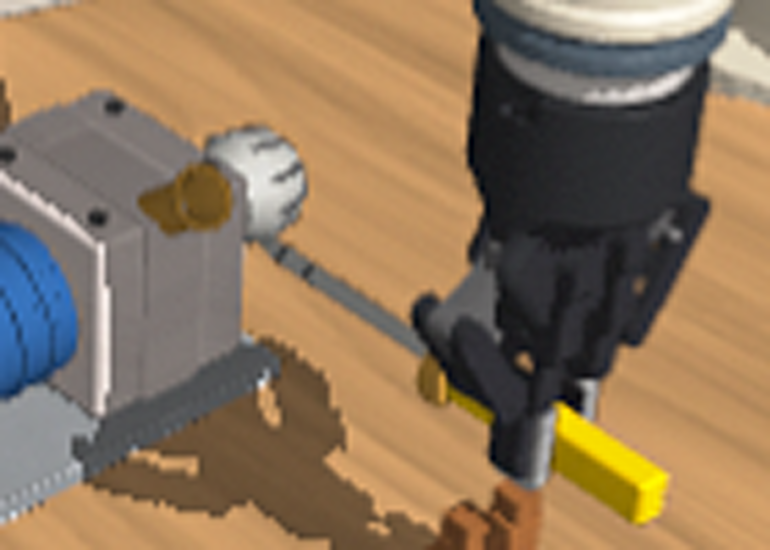

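View pics/c_d8.png

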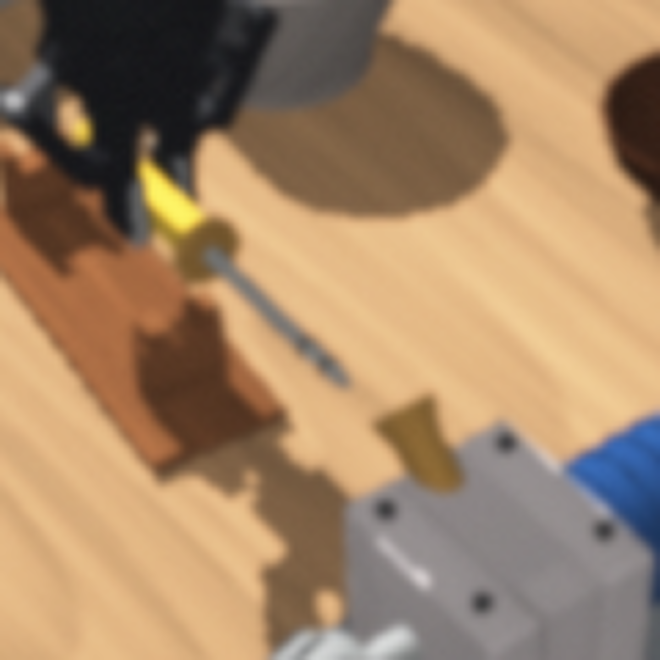

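servo_tool([
  [[0, 0, 0], 0, 1],
  [[0, 0, 0], 0, 1],
  [[0, 0, 0], 0, 1],
])

```text
clock: 10.15
eef_pos: [514.0, 215.3, 102.5]
tcp_rot: [3.14, -0.001, 1.551]
contact_force: [0.5, 0.3, -1.6]
opening: 0.158
```

Run:
```python
from h import *
f=load("s8");print("tip",px(f,310+266/5.5,210+236/5.5,103.5),"mouth",px(f,310+205/5.5,210+193/5.5,115))
f=load("d8");print("tip",px(f,230+346/5.5,150+383/5.5,103.5),"mouth",px(f,230+408/5.5,150+413/5.5,115))
f=load("s8");print("tipd",px(f,310+280/5.5,210+247/5.5))
s=r.sense();print(s["eef_pos"],s["tcp_rot"],s["contact_force"])
```

```text
tip [500.5  63.6 103.5] mouth [510.1  37.9 115. ]
tip [512.6  68.6 103.5] mouth [514.4  30.5 115. ]
tipd [507.3  78.  109.1]
[513.98922236 215.2796678  102.46882548] [ 3.14040511e+00 -5.58194616e-04  1.55064401e+00] [ 0.52735403  0.26637514 -1.62351965]
```

servo_tool([
  [[0.2, 0, 0.7], 0, 1],
  [[0, 0, 0], 0, 1],
  [[0, 0, 0], 0, 1],
  [[0, 0, 0], 0, 1],
])

```text
clock: 10.48
eef_pos: [515.7, 214.6, 109.1]
tcp_rot: [3.141, -0.0, 1.55]
contact_force: [-0.6, 0.4, -1.2]
opening: 0.16
```

servo_tool([
  [[0, 0, 0], 0, 1],
  [[0, 0, 0], 0, 1],
  [[0, 0, 0], 0, 1],
  [[0, 0, 0], 0, 1],
])

```text
clock: 10.82
eef_pos: [515.4, 214.4, 108.7]
tcp_rot: [-3.141, 0.0, 1.55]
contact_force: [-0.2, -0.1, -0.9]
opening: 0.161
```

Run:
```python
from h import *
s=r.sense();print(s["eef_pos"],s["tcp_rot"],s["contact_force"],s["opening"]*85.4)
grab("wrist","w9");grab("scene","s9");crop("s9",330,220,430,290,7.5,"c_s9");grab("side","d9");crop("d9",270,190,350,270,8,"c_d9")
W=pitch("w9");y=W[:,1]
for a in range(int(y.min()),int(y.max()),20):
    q=W[(y>=a)&(y<a+20)]
    if len(q)>5: print(a,q.mean(0).round(1),len(q))
```

```text
[515.43387735 214.36160889 108.67265813] [-3.14135993e+00  1.18370604e-04  1.54976753e+00] [-0.15314239 -0.10485961 -0.92176137] 13.734155182003027
183 [515.3 193.8 124.5] 1163
203 [515.9 213.3 124.5] 1432
223 [516.3 233.2 124.5] 1694
243 [516.7 253.3 124.4] 1940
263 [516.9 264.7 120.7] 441
```

View pics/c_s9.png

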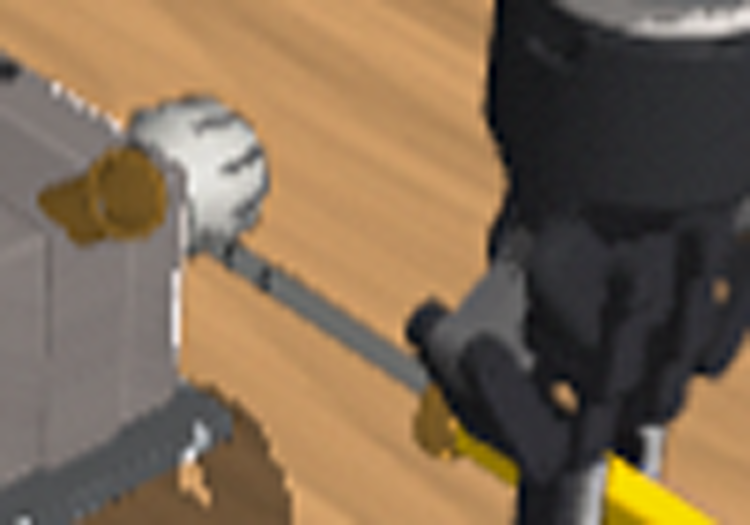

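View pics/c_d9.png

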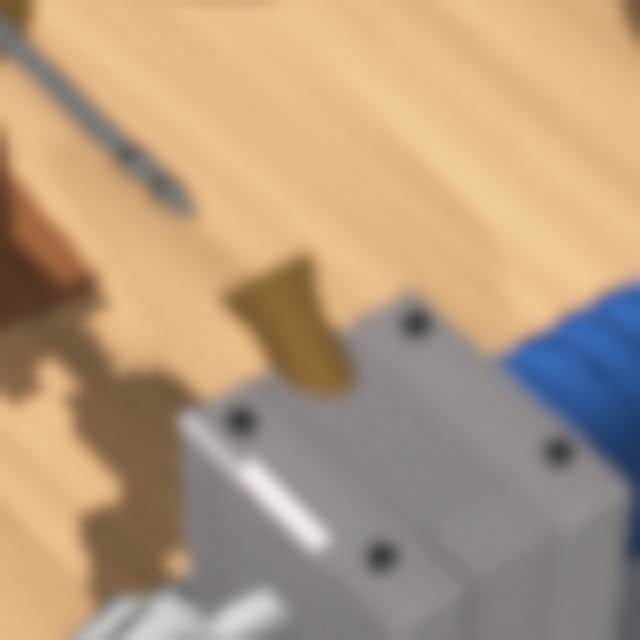

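Run:
```python
from h import *
f=load("s9")
for t in [(208,240)]: print("tip",px(f,330+t[0]/7.5,220+t[1]/7.5,114.5),"mouth",px(f,330+133/7.5,220+193/7.5,115))
f=load("d9"); print("tip",px(f,270+190/8,190+211/8,114.5),"mouth lips",px(f,270+232/8,190+298/8,115),px(f,270+310/8,190+262/8,115))
```

```text
tip [510.6  71.2 114.5] mouth [511.   40.4 115. ]
tip [513.6  66.6 114.5] mouth lips [501.6  32.3 115. ] [526.6  29.9 115. ]
```

servo_tool([
  [[0, -1.0, 0.05], 0, 1],
  [[0, -1.0, 0], 0, 1],
  [[0, -1.0, 0], 0, 1],
  [[0, 0, 0], 0, 1],
  [[0, 0, 0], 0, 1],
])

```text
clock: 11.38
eef_pos: [515.5, 183.5, 109.3]
tcp_rot: [-3.141, 0.0, 1.548]
contact_force: [0.1, 0.9, -0.9]
opening: 0.161
```

servo_tool([
  [[0, -0.4, 0], 0, 1],
  [[0, -0.3, 0], 0, 1],
  [[0, 0, 0], 0, 1],
  [[0, 0, 0], 0, 1],
])

```text
clock: 11.72
eef_pos: [515.5, 177.4, 109.3]
tcp_rot: [-3.142, -0.0, 1.55]
contact_force: [-1.1, 0.3, -1.2]
opening: 0.16
```

Run:
```python
from h import *
s=r.sense();print(s["eef_pos"],s["tcp_rot"],s["contact_force"],s["opening"]*85.4)
grab("scene","s10");crop("s10",330,220,430,290,7.5,"c_s10");grab("side","d10");crop("d10",270,190,350,270,8,"c_d10")
```

```text
[515.54666265 177.42114573 109.2824344 ] [-3.14159222e+00 -7.95482894e-05  1.54962879e+00] [-1.06631731  0.34340794 -1.24504694] 13.648050990867066
```

View pics/c_s10.png

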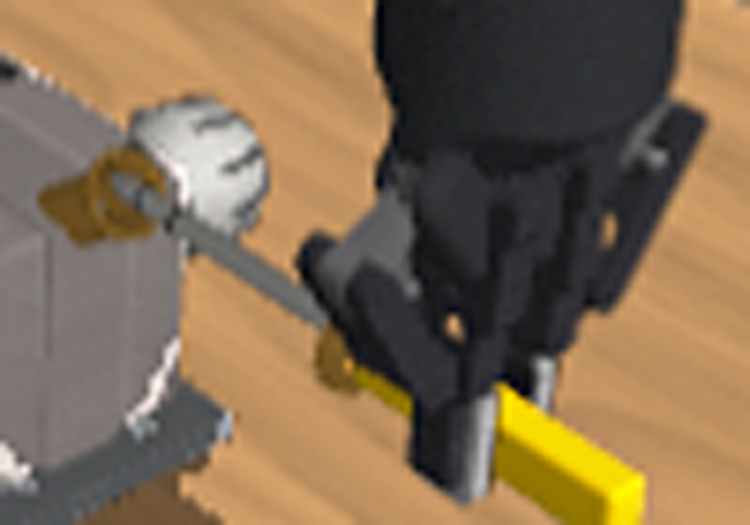

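View pics/c_d10.png

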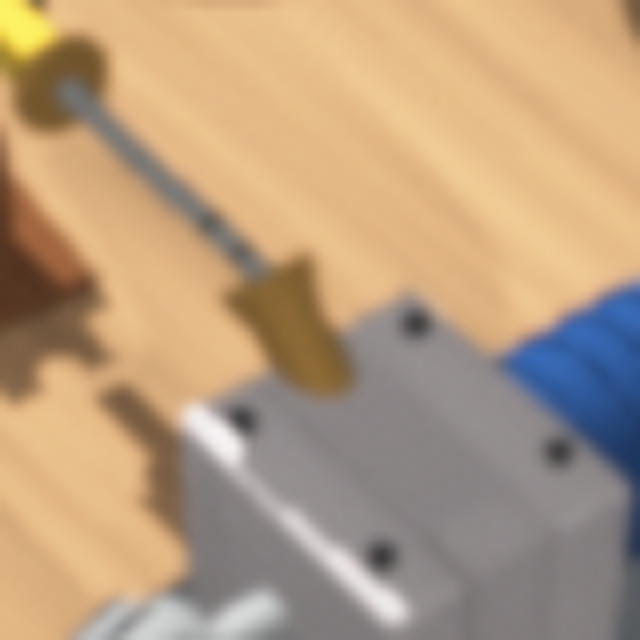

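servo_tool([
  [[0, -0.3, 0], 0, 1],
  [[0, -0.2, 0], 0, 1],
  [[0, 0, 0], 0, 1],
  [[0, 0, 0], 0, 1],
])

```text
clock: 12.15
eef_pos: [515.8, 172.9, 109.4]
tcp_rot: [3.141, -0.001, 1.549]
contact_force: [-0.8, 5.1, -1.7]
opening: 0.162
```

Run:
```python
import numpy as np
ph=np.arange(0,41,4.);s=np.interp(ph,[0,16,20,24,28,32,36,40],[11,12,13,14,17,21,28,36])
G=np.c_[(149-s)*np.cos(np.radians(ph)),(149-s)*np.sin(np.radians(ph))]
for p,a,b in zip(ph[1:],G[1:],np.diff(G,axis=0)/10): print(p,"TCP y,z",(a+[35.2,115-5.9]).round(1),"d",b.round(2))
```

```text
4.0 TCP y,z [172.6 118.7] d [-0.06  0.96]
8.0 TCP y,z [171.4 128.2] d [-0.13  0.95]
12.0 TCP y,z [169.5 137.6] d [-0.19  0.94]
16.0 TCP y,z [166.9 146.9] d [-0.26  0.92]
20.0 TCP y,z [163.  155.6] d [-0.39  0.88]
24.0 TCP y,z [158.5 164. ] d [-0.45  0.84]
28.0 TCP y,z [151.7 171.1] d [-0.68  0.71]
32.0 TCP y,z [143.8 176.9] d [-0.8   0.59]
36.0 TCP y,z [133.1 180.2] d [-1.07  0.33]
40.0 TCP y,z [121.8 181.7] d [-1.13  0.15]
```

servo_tool([
  [[0, -0.06, 0.96], 0, 1],
  [[0, -0.13, 0.94], 0, 1],
  [[0, 0, 0], 0, 1],
])

```text
clock: 12.4
eef_pos: [516.3, 170.8, 129.9]
tcp_rot: [3.14, -0.001, 1.55]
contact_force: [-0.3, 3.7, -1.1]
opening: 0.16
```

servo_tool([
  [[0, -0.15, 0.8], 0, 1],
  [[0, -0.2, 0.8], 0, 1],
  [[0, 0, 0], 0, 1],
])

```text
clock: 12.65
eef_pos: [516.2, 166.9, 145.7]
tcp_rot: [3.14, -0.0, 1.55]
contact_force: [0.1, 2.1, -0.7]
opening: 0.158
```

Run:
```python
from h import *
s=r.sense();print(s["eef_pos"],s["tcp_rot"],s["contact_force"],s["opening"]*85.4)
grab("scene","s11");crop("s11",330,190,450,290,6.5,"c_s11")
grab("wrist","w11");W=pitch("w11");y=W[:,1]
for a in range(int(y.min()),int(y.max()),20):
    q=W[(y>=a)&(y<a+20)]
    if len(q)>5: print(a,q.mean(0).round(1),len(q))
```

```text
[516.18925931 166.88156299 145.70251665] [ 3.13992252e+00 -3.78368526e-04  1.54964147e+00] [ 0.06262551  2.14562998 -0.7422739 ] 13.526309684510755
128 [515.6 138.8 153.7] 790
148 [515.9 158.4 158.6] 1054
168 [516.4 178.4 163.7] 1372
188 [516.8 198.5 168.5] 1779
208 [517.2 214.7 169. ] 1610
```

View pics/c_s11.png

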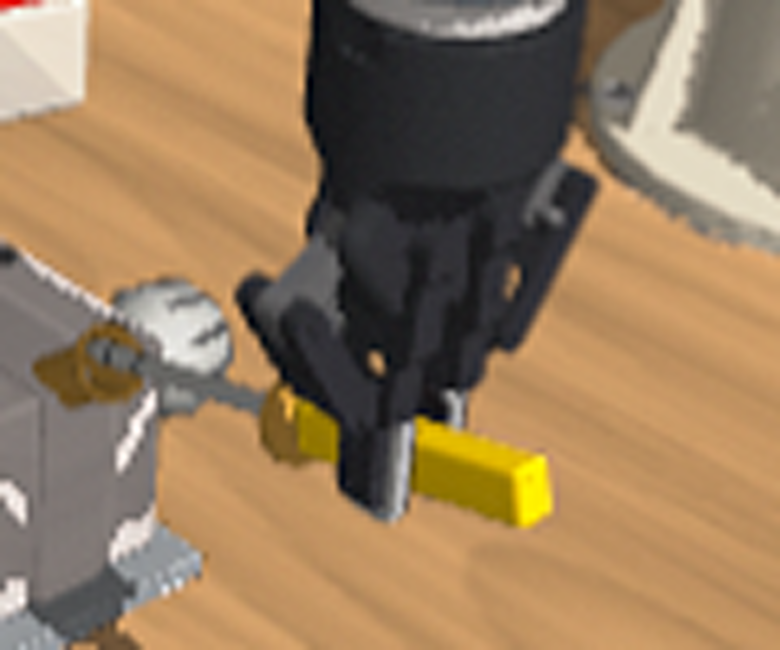

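servo_tool([
  [[0, -0.4, 0.9], 0, 1],
  [[0, -0.45, 0.85], 0, 1],
  [[0, 0, 0], 0, 1],
])

```text
clock: 13.0
eef_pos: [516.2, 158.0, 163.4]
tcp_rot: [3.14, -0.0, 1.549]
contact_force: [0.4, 1.8, -0.2]
opening: 0.157
```

servo_tool([
  [[0, -0.65, 0.8], 0, 1],
  [[0, -0.7, 0.7], 0, 1],
  [[0, 0, 0], 0, 1],
])

```text
clock: 13.25
eef_pos: [515.9, 143.8, 178.2]
tcp_rot: [3.14, 0.0, 1.549]
contact_force: [0.4, 1.8, -1.7]
opening: 0.157
```

```bash
cat >> h.py <<'E'
def tilt(n):
    W=pitch(n);lo,hi=W[:,1].min()+3,W[:,1].max()-18
    q=W[(W[:,1]>lo)&(W[:,1]<hi)];c=q.mean(0);d=np.linalg.svd(q-c,full_matrices=False)[2][0]
    if d[1]<0:d=-d
    th=np.degrees(np.arcsin(d[2])); 
    # rear end top edge
    t=(W-c)@d; rear=c+d*np.percentile(t,99.5)
    n=np.cross(d,[1,0,0]); n=n if n[2]>0 else -n
    axis_c=c-10*n; 
    print("tilt",th.round(1),"dir",d.round(3),"axis pt",axis_c.round(1))
    return axis_c,d
E
python3 - <<'E'
from h import *
s=r.sense();print(s["eef_pos"],s["tcp_rot"],s["contact_force"],s["opening"]*85.4)
grab("scene","s12");crop("s12",320,190,440,290,6.5,"c_s12")
grab("wrist","w12");tilt("w11");c,d=tilt("w12"); k=(35.2-c[1])/d[1];print("at mouth y",c+k*d)
E
```

```text
[515.88407168 143.79635149 178.15079955] [3.14046281e+00 3.98631915e-04 1.54932600e+00] [ 0.44011311  1.81976071 -1.72816655] 13.419365822357765
tilt 14.2 dir [0.021 0.969 0.245] axis pt [516.2 174.6 152.4]
tilt -4.9 dir [ 0.996  0.019 -0.085] axis pt [515.9 105.8 171. ]
at mouth y [-3195.59346728    35.2          488.35260051]
```

View pics/c_s12.png

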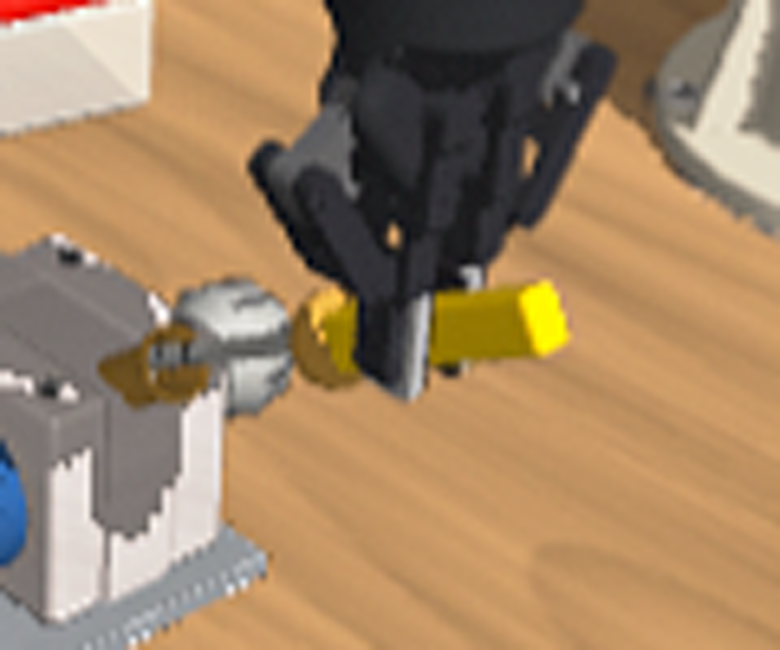

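Run:
```python
from h import *
import re
f=load("w12")
im=f["frame"].astype(int)
m=(im[...,0]>70)&(im[...,1]>55)&(im[...,2]<0.45*im[...,0])&(im[...,1]>0.72*im[...,0])&(f["depth"]>0)
m[:,:285]=0;m[:,355:]=0
v,u=np.nonzero(m)
P=np.array([px(f,a,b) for a,b in zip(u[::7],v[::7])])
P=P[(P[:,2]>150)]
y=P[:,1]
for a in range(int(y.min()),int(y.max()),8):
    q=P[(y>=a)&(y<a+8)]
    if len(q)>5: print(a,np.median(q,0).round(1),len(q))
```

```text
99 [515.7 105.1 172.8] 89
107 [515.8 110.4 171.7] 45
115 [515.6 119.5 177.9] 39
123 [516.5 126.8 182.5] 43
131 [516.  135.  187.6] 48
139 [516.2 143.  192.8] 56
147 [516.5 151.1 197.5] 67
155 [516.6 159.  202.5] 80
163 [516.9 167.  207.2] 95
171 [516.9 175.  211.8] 118
179 [516.9 183.4 216.9] 153
187 [517.1 190.8 212.6] 229
195 [517.2 195.6 204.6] 23
```

View pics/w12.png

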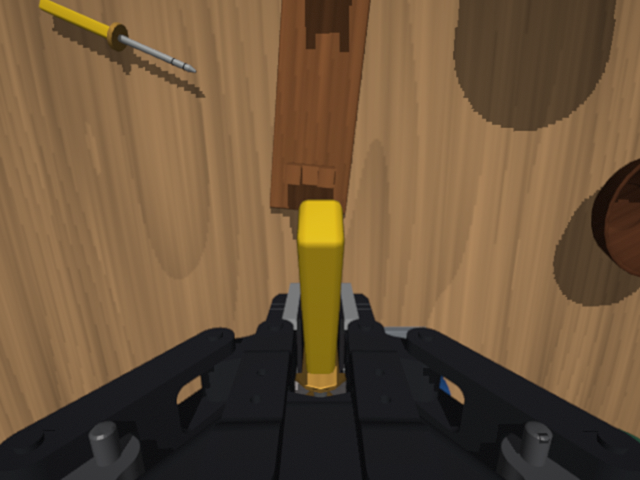

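servo_tool([
  [[0, -0.4, 0.3], 0, 1],
  [[0, -0.95, 0.15], 0, 1],
  [[0, -0.86, 0], 0, 1],
  [[0, 0, 0], 0, 1],
])

```text
clock: 13.68
eef_pos: [515.3, 121.3, 181.1]
tcp_rot: [-3.141, 0.001, 1.549]
contact_force: [-0.3, 0.8, -1.9]
opening: 0.163
```

```bash
cat >> h.py <<'E'
def tilt2(n):
    f=load(n);im=f["frame"].astype(int)
    m=(im[...,0]>70)&(im[...,1]>55)&(im[...,2]<0.45*im[...,0])&(im[...,1]>0.72*im[...,0])&(f["depth"]>0)
    m[:,:295]=0;m[:,345:]=0
    v,u=np.nonzero(m)
    P=np.array([px(f,a,b) for a,b in zip(u[::5],v[::5])]);P=P[P[:,2]>60]
    tcp=r.sense()["eef_pos"]
    q=P[abs(P[:,1]-tcp[1])<24]
    A=np.polyfit(q[:,1],q[:,2],1)
    for _ in range(3):
        e=np.polyval(A,q[:,1])-q[:,2];q=q[abs(e)<max(1,2*np.median(abs(e)))];A=np.polyfit(q[:,1],q[:,2],1)
    th=np.arctan(A[0]);p=np.array([tcp[1],np.polyval(A,tcp[1])])-10*np.array([-np.sin(th),np.cos(th)])
    z=p[1]+np.tan(th)*(35.2-p[0])
    on=P[abs(np.polyval(A,P[:,1])-P[:,2])<1.5]; yr=on[:,1].max()
    rear=np.array([yr,np.polyval(A,yr)])-10*np.array([-np.sin(th),np.cos(th)])
    tip=rear-200*np.array([np.cos(th),np.sin(th)])
    print("tilt",np.degrees(th).round(1),"axis z at mouth",z.round(1),"tip y,z",tip.round(1), "x",np.median(q[:,0]))
E
python3 - <<'E'
from h import *
s=r.sense();print(s["eef_pos"],s["tcp_rot"],s["contact_force"],s["opening"]*85.4)
grab("scene","s13");crop("s13",320,190,440,290,6.5,"c_s13")
grab("wrist","w13");tilt2("w13")
E
```

```text
[515.26549149 121.25945531 181.0850073 ] [-3.14109658e+00  9.32371788e-04  1.54945159e+00] [-0.32638931  0.83959729 -1.93502468] 13.916531550072412
tilt 38.5 axis z at mouth 115.6 tip y,z [10.4 95.9] x 516.05
```

View pics/c_s13.png

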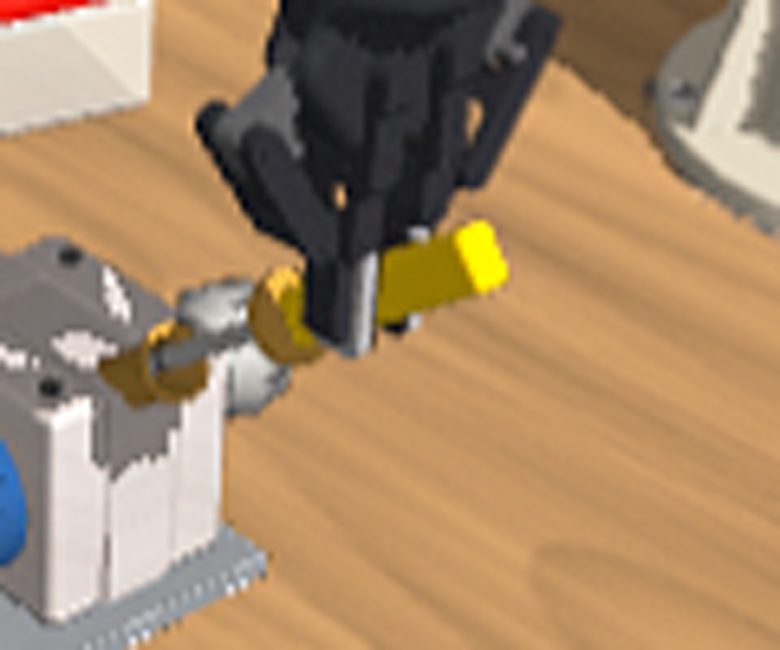

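servo_tool([
  [[-0.02, -0.8, -0.6], 0, 1],
  [[-0.02, -0.8, -0.66], 0, 1],
  [[0, 0, 0], 0, 1],
])

```text
clock: 14.03
eef_pos: [514.0, 105.4, 167.0]
tcp_rot: [-3.139, 0.001, 1.55]
contact_force: [-0.4, -0.1, -1.1]
opening: 0.162
```

servo_tool([
  [[-0.02, -0.77, -0.64], 0, 1],
  [[-0.02, -0.77, -0.64], 0, 1],
  [[0, 0, 0], 0, 1],
  [[0, 0, 0], 0, 1],
])

```text
clock: 14.37
eef_pos: [514.4, 90.9, 155.3]
tcp_rot: [-3.14, 0.0, 1.549]
contact_force: [0.6, -0.1, -0.9]
opening: 0.16
```

Run:
```python
from h import *
s=r.sense();print(s["eef_pos"],s["tcp_rot"],s["contact_force"],s["opening"]*85.4)
grab("scene","s14");crop("s14",300,190,420,290,6.5,"c_s14")
grab("wrist","w14");tilt2("w14")
```

```text
[514.37826518  90.9330407  155.30066534] [-3.14045663e+00  2.76726448e-04  1.54890153e+00] [ 0.63394929 -0.13481839 -0.92451938] 13.702748029410047
tilt 38.6 axis z at mouth 114.2 tip y,z [-20.   70.2] x 515.3
```

View pics/c_s14.png

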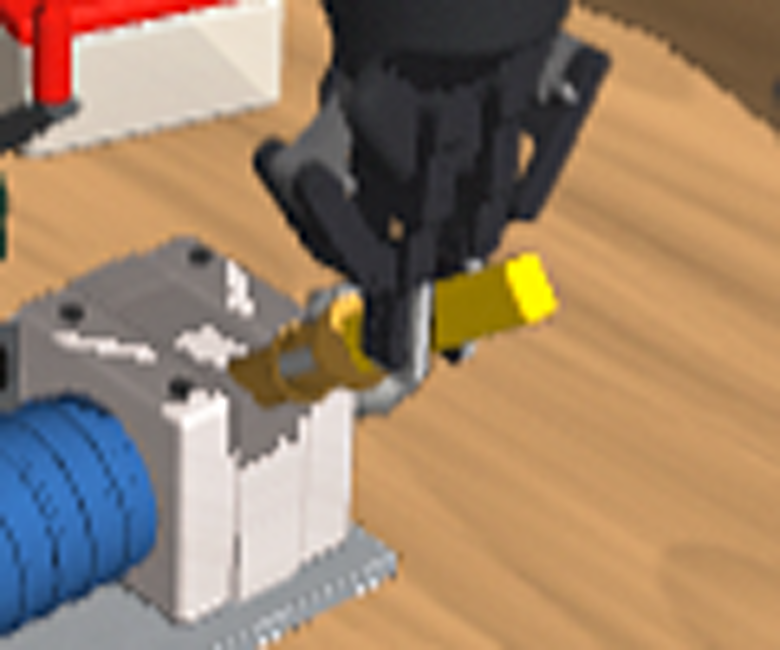

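servo_tool([
  [[0, -0.77, -0.62], 0, 1],
  [[-0.02, -0.77, -0.62], 0, 1],
  [[0, 0, 0], 0, 1],
  [[0, 0, 0], 0, 1],
])

```text
clock: 14.8
eef_pos: [514.2, 75.5, 143.0]
tcp_rot: [-3.141, 0.0, 1.549]
contact_force: [-0.5, -0.3, -1.1]
opening: 0.161
```

servo_tool([
  [[0, -0.3, -0.25], 0, 1],
  [[0, -0.25, -0.2], 0, 1],
  [[0, 0, 0], 0, 1],
  [[0, 0, 0], 0, 1],
])

```text
clock: 15.13
eef_pos: [514.5, 70.5, 138.9]
tcp_rot: [-3.142, 0.0, 1.55]
contact_force: [1.0, -0.0, -0.4]
opening: 0.157
```

servo_tool([
  [[0, -0.2, -0.17], 0, 1],
  [[0, -0.2, -0.17], 0, 1],
  [[0, 0, 0], 0, 1],
  [[0, 0, 0], 0, 1],
])

```text
clock: 15.47
eef_pos: [515.2, 69.0, 137.6]
tcp_rot: [3.14, -0.004, 1.548]
contact_force: [-6.3, 14.0, 19.7]
opening: 0.16
```

Run:
```python
from h import *
s=r.sense();print(s["eef_pos"],s["tcp_rot"],s["contact_force"],s["opening"]*85.4)
grab("scene","s15");crop("s15",310,210,400,285,8.5,"c_s15")
grab("wrist","w15");tilt2("w15")
grab("side","d15");crop("d15",270,190,350,270,8,"c_d15")
```

```text
[515.19298288  69.02419093 137.6309833 ] [ 3.14007544 -0.00426633  1.54819381] [-6.26324174 13.97017964 19.65187901] 13.705130382278654
tilt 38.7 axis z at mouth 113.9 tip y,z [-41.3  52.6] x 515.8
```

View pics/c_s15.png

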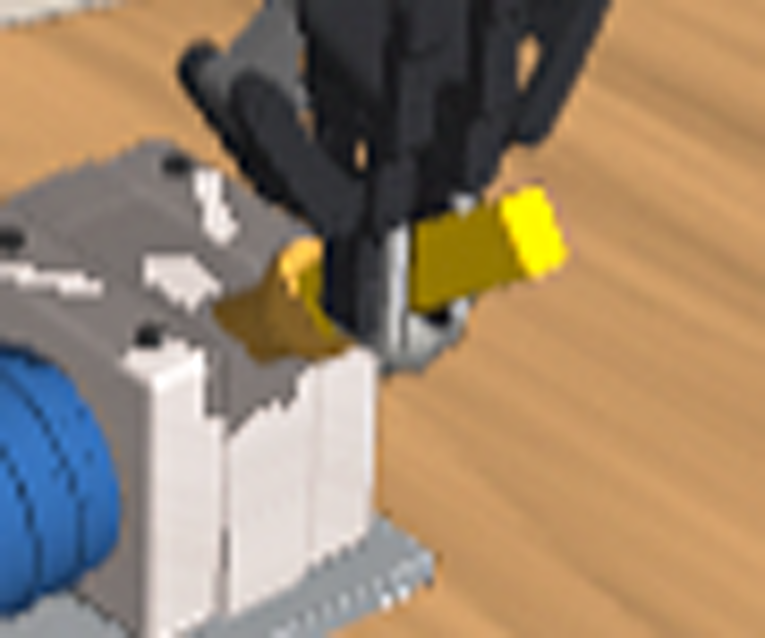

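View pics/c_d15.png

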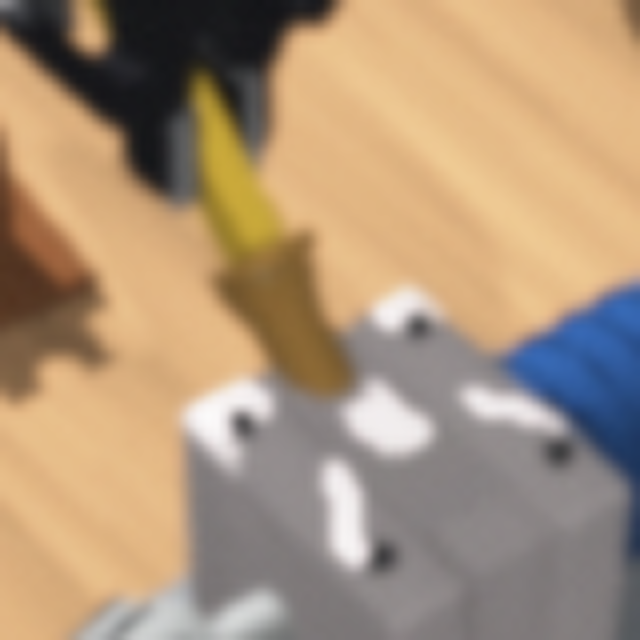

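servo_tool([
  [[-0.1, 0, 0], 0, 1],
  [[0, -0.05, 0], 0, 1],
  [[0, 0, 0], 0, 1],
  [[0, 0, 0], 0, 1],
])

```text
clock: 15.95
eef_pos: [515.0, 68.9, 137.7]
tcp_rot: [3.138, -0.005, 1.548]
contact_force: [-4.6, 16.5, 18.1]
opening: 0.163
```

Run:
```python
from h import *
s=r.sense();print(s["eef_pos"],s["tcp_rot"],s["contact_force"],s["opening"]*85.4)
grab("wrist","w16");tilt2("w16")
f=load("w16")
```

```text
[515.03153411  68.88752919 137.73901133] [ 3.13818463 -0.0047894   1.54839372] [-4.5535126  16.50559885 18.13515438] 13.937556128642774
tilt 38.9 axis z at mouth 113.9 tip y,z [-41.1  52.3] x 515.75
```

View pics/w16.png

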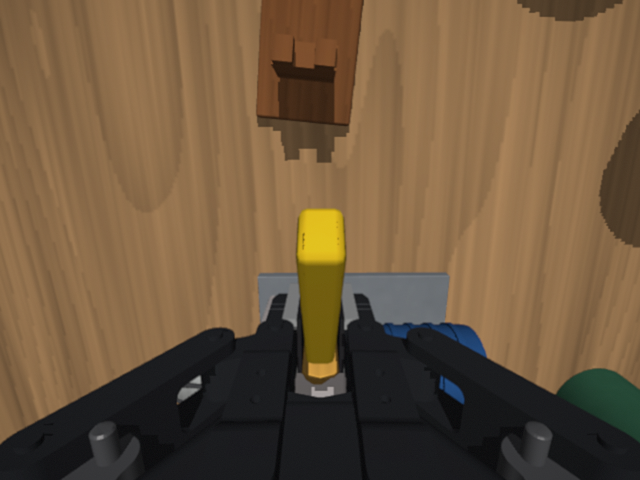

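servo_tool([
  [[-0.15, 0, 0], 0, 1],
  [[-0.1, 0, 0], 0, 1],
  [[0, 0, 0], 0, 1],
  [[0, 0, 0], 0, 1],
])

```text
clock: 16.33
eef_pos: [514.5, 68.6, 137.9]
tcp_rot: [3.134, -0.004, 1.549]
contact_force: [2.8, 12.8, 10.7]
opening: 0.159
```

Run:
```python
from h import *
s=r.sense();print(s["eef_pos"],s["tcp_rot"],s["contact_force"],s["opening"]*85.4)
grab("wrist","w17");tilt2("w17")
grab("scene","s17")
f=load("s17");crop("s17",240,180,400,300,5,"c_s17")
```

```text
[514.50332328  68.61298701 137.90711108] [ 3.13400595 -0.00445678  1.54902317] [ 2.7538046  12.84552068 10.6640873 ] 13.596498386115552
tilt 39.2 axis z at mouth 114.0 tip y,z [-41.   51.9] x 515.0
```

View pics/c_s17.png

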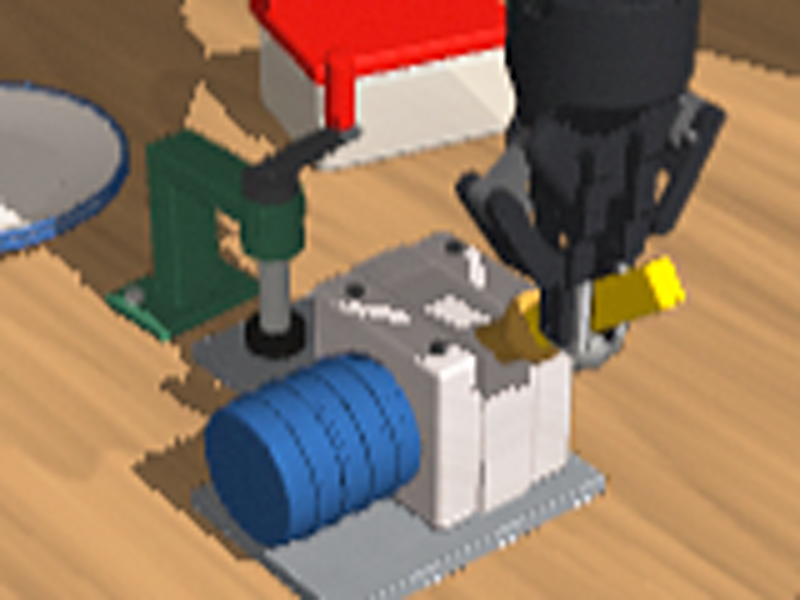

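servo_tool([
  [[0.02, 0.6, 0.5], 0, 1],
  [[0.02, 0.8, 0.67], 0, 1],
  [[0.02, 0.8, 0.67], 0, 1],
  [[0, 0.8, 0.67], 0, 1],
  [[0, 0, 0], 0, 1],
])

```text
clock: 16.85
eef_pos: [512.3, 97.7, 162.1]
tcp_rot: [3.14, -0.001, 1.551]
contact_force: [1.1, 1.9, -1.1]
opening: 0.165
```

servo_tool([
  [[0.02, 0.8, 0.67], 0, 1],
  [[0.02, 0.8, 0.67], 0, 1],
  [[0.02, 0.8, 0.67], 0, 1],
  [[0, 0, 0], 0, 1],
  [[0, 0, 0], 0, 1],
])

```text
clock: 17.27
eef_pos: [512.3, 120.7, 181.3]
tcp_rot: [3.141, -0.0, 1.551]
contact_force: [0.5, 1.0, -1.3]
opening: 0.165
```

Run:
```python
from h import *
s=r.sense();print(s["eef_pos"],s["tcp_rot"],s["contact_force"],s["opening"]*85.4)
grab("wrist","w18");tilt2("w18")
grab("scene","s18")
f=load("s18");crop("s18",300,180,420,280,6,"c_s18")
```

```text
[512.30523736 120.67551224 181.2762381 ] [ 3.14108135e+00 -1.02064843e-04  1.55067205e+00] [ 0.47714636  0.95922885 -1.29454964] 14.072148730631747
tilt 39.0 axis z at mouth 115.3 tip y,z [10.9 95.6] x 512.7
```

View pics/c_s18.png

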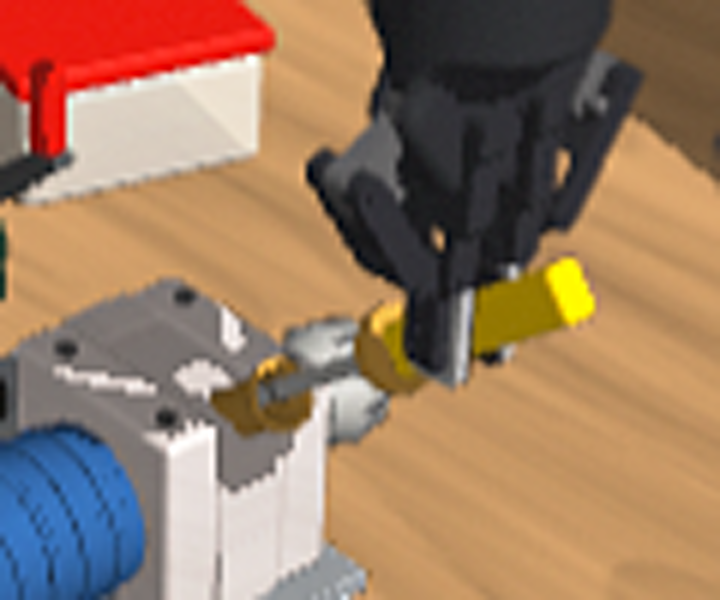

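servo_tool([
  [[0.1, 1.15, -0.1], 0, 1],
  [[0, 1.1, -0.35], 0, 1],
  [[0, 0.9, -0.6], 0, 1],
  [[0, 0.75, -0.75], 0, 1],
  [[0, 0, 0], 0, 1],
])

```text
clock: 17.78
eef_pos: [512.4, 160.6, 161.0]
tcp_rot: [-3.14, 0.0, 1.551]
contact_force: [0.0, 0.8, -1.0]
opening: 0.158
```

Run:
```python
from h import *
s=r.sense();print(s["eef_pos"],s["tcp_rot"],s["contact_force"],s["opening"]*85.4)
grab("wrist","w19");tilt2("w19")
```

```text
[512.37543246 160.61688635 160.96690664] [-3.13954209e+00  1.32108017e-04  1.55094431e+00] [ 0.02922803  0.83760486 -1.04161372] 13.458173075560678
tilt 25.5 axis z at mouth 105.5 tip y,z [ 30.9 103.4] x 512.8
```

servo_tool([
  [[0, 0.45, -0.85], 0, 1],
  [[0, 0.4, -0.9], 0, 1],
  [[0, 0.3, -0.95], 0, 1],
  [[0, 0.2, -0.95], 0, 1],
  [[0, 0, 0], 0, 1],
])

```text
clock: 18.25
eef_pos: [512.2, 172.7, 124.0]
tcp_rot: [-3.139, 0.001, 1.55]
contact_force: [-0.0, 0.9, -0.0]
opening: 0.158
```

Run:
```python
from h import *
s=r.sense();print(s["eef_pos"],s["tcp_rot"],s["contact_force"],s["opening"]*85.4)
grab("wrist","w20");tilt2("w20")
grab("scene","s20");crop("s20",300,180,420,280,6,"c_s20")
```

```text
[512.20231004 172.66089759 124.03061898] [-3.13907434e+00  8.21628958e-04  1.55013970e+00] [-0.02861601  0.90107102 -0.03120842] 13.498243892890262
tilt 8.7 axis z at mouth 107.6 tip y,z [ 29.5 106.8] x 512.9
```

View pics/c_s20.png

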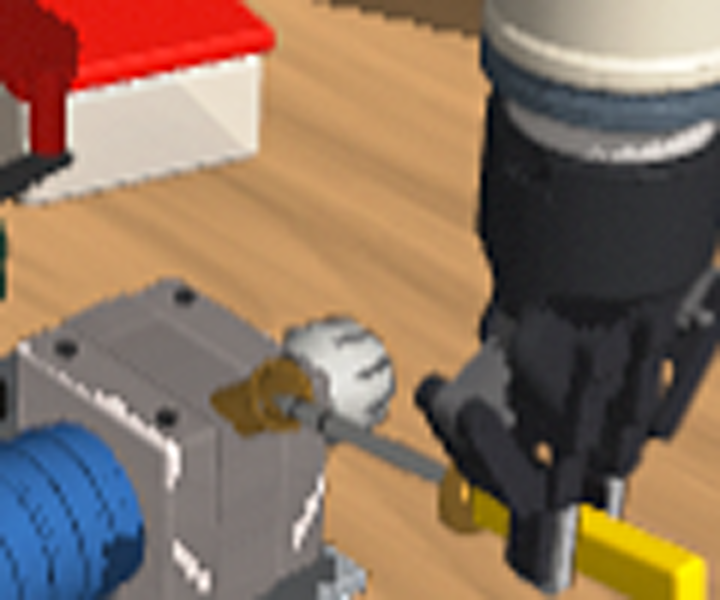

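servo_tool([
  [[0, 0.1, -1.0], 0, 1],
  [[0, 0.05, -1.1], 0, 1],
  [[0, 0, 0], 0, 1],
  [[0, 0, 0], 0, 1],
])

```text
clock: 18.68
eef_pos: [512.6, 173.8, 104.3]
tcp_rot: [-3.14, 0.001, 1.55]
contact_force: [-0.1, -0.0, -1.5]
opening: 0.155
```

Run:
```python
from h import *
s=r.sense();print(s["eef_pos"],s["tcp_rot"],s["contact_force"],s["opening"]*85.4)
grab("wrist","w21");tilt2("w21")
```

```text
[512.584178   173.84014219 104.34868195] [-3.13991312e+00  6.58051808e-04  1.54974652e+00] [-0.11936338 -0.02787083 -1.48886461] 13.209746048757742
tilt -0.0 axis z at mouth 109.1 tip y,z [ 28.2 109.1] x 513.0
```

servo_tool([
  [[0, 0.4, 0.05], 0, 1],
  [[0, 0.8, 0.05], 0, 1],
  [[0.03, 1.5, 0.1], 0, 1],
  [[0.05, 2.0, 0.1], 0, 1],
  [[0.05, 2.0, 0.1], 0, 1],
])

```text
clock: 19.15
eef_pos: [514.7, 242.3, 109.8]
tcp_rot: [3.141, -0.0, 1.549]
contact_force: [1.1, -0.3, -0.7]
opening: 0.16
```

servo_tool([
  [[0.05, 2.0, 0.5], 0, 1],
  [[0.05, 1.0, 2.0], 0, 1],
  [[0, 0, 3.0], 0, 1],
  [[0, 0, 3.0], 0, 1],
  [[0, 0, 3.0], 0, 1],
], squeeze=40)

```text
clock: 19.57
eef_pos: [515.0, 272.1, 225.7]
tcp_rot: [-3.141, -0.0, 1.551]
contact_force: [0.6, -0.6, -1.3]
opening: 0.152
```

servo_tool([
  [[0, 0, 2.0], 0, 1],
  [[0, 0, 1.0], 0, 1],
  [[0, 0, 0], 0, 1],
  [[0, 0, 0], 0, 1],
])

```text
clock: 19.9
eef_pos: [515.3, 271.4, 253.9]
tcp_rot: [3.142, -0.0, 1.55]
contact_force: [-0.0, -0.3, -1.5]
opening: 0.152
```

Run:
```python
from h import *
s=r.sense();print(s["eef_pos"],s["tcp_rot"],s["contact_force"],s["opening"]*85.4)
grab("wrist","w22");tilt2("w22")
grab("scene","s22");grab("side","d22")
```

```text
[515.25288272 271.35748797 253.8819261 ] [ 3.14157771e+00 -1.34969151e-04  1.54994777e+00] [-0.02546857 -0.34527406 -1.52375149] 12.946368785804623
tilt -0.1 axis z at mouth 258.8 tip y,z [125.7 258.7] x 515.7
```

View pics/s22.png

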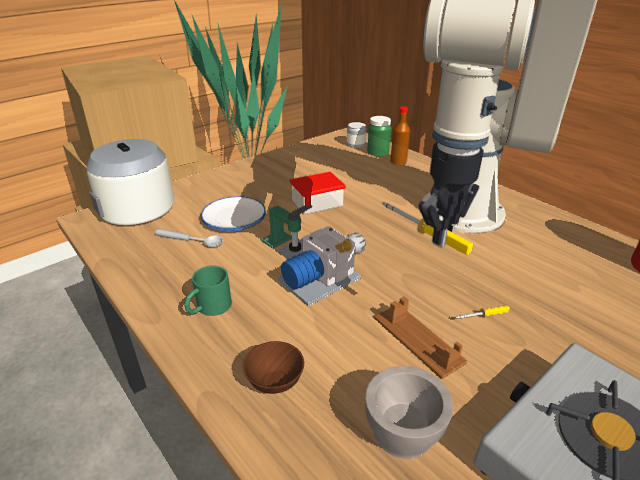

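View pics/d22.png

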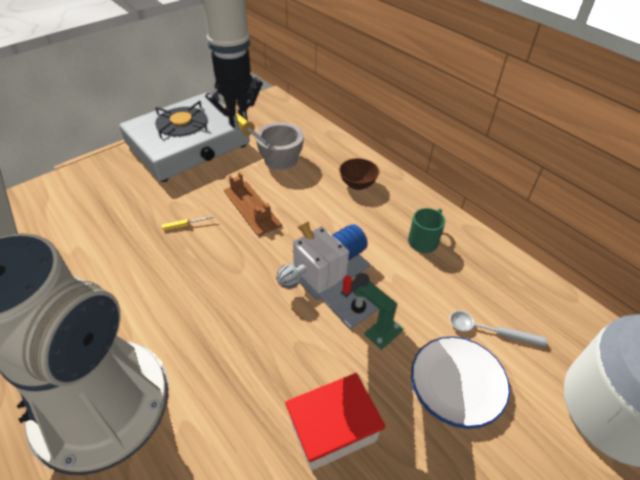

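Run:
```python
from h import *
for M in([513,35.2,115],):
    M=np.array(M)
    for n in("s15","s17","d15"):
        f=load(n)
        a=np.array([.0215*.766,.766,.643])
        for k in(95,100,105): print(n,k,proj(f,M+a*k).round(1), "mouth",proj(f,M).round(1))
crop("s17",350,220,390,250,18,"c_rear"); crop("d15",285,190,325,235,14,"c_rear2")
```

```text
s15 95 [[370.6 235.6]] mouth [[345.4 245. ]]
s15 100 [[372.  235.1]] mouth [[345.4 245. ]]
s15 105 [[373.5 234.5]] mouth [[345.4 245. ]]
s17 95 [[370.6 235.6]] mouth [[345.4 245. ]]
s17 100 [[372.  235.1]] mouth [[345.4 245. ]]
s17 105 [[373.5 234.5]] mouth [[345.4 245. ]]
d15 95 [[281.9 185.2]] mouth [[302.3 224.2]]
d15 100 [[280.8 183.2]] mouth [[302.3 224.2]]
d15 105 [[279.7 181.1]] mouth [[302.3 224.2]]
```

View pics/c_rear.png

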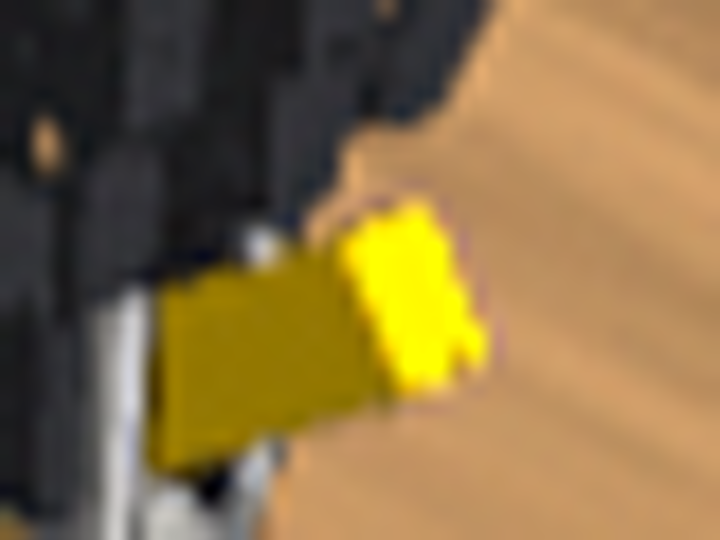

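View pics/c_rear2.png

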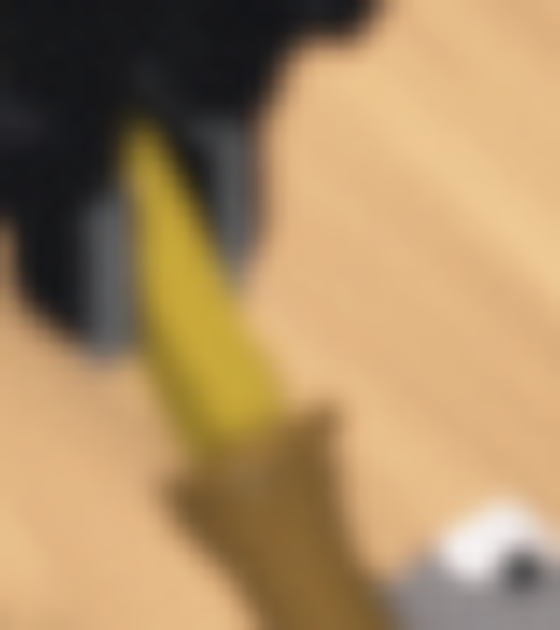

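servo_tool([
  [[0.1, -1.5, 0], 0, 1],
  [[0.2, -3, 0], 0, 1],
  [[0.2, -3.5, 0], 0, 1],
  [[0.2, -3.5, 0], 0, 1],
  [[0.2, -3.5, 0], 0, 1],
])

```text
clock: 20.47
eef_pos: [523.7, 118.9, 253.2]
tcp_rot: [-3.14, 0.001, 1.55]
contact_force: [0.7, 0.6, -0.6]
opening: 0.151
```

servo_tool([
  [[0.2, -3.5, 0], 0, 1],
  [[0.2, -3.5, 0], 0, 1],
  [[0.2, -3.5, 0], 0, 1],
  [[0.2, -3.5, 0], 0, 1],
  [[0.2, -3.5, 0], 0, 1],
])

```text
clock: 20.88
eef_pos: [533.5, -56.3, 253.4]
tcp_rot: [-3.14, 0.0, 1.55]
contact_force: [0.9, 0.1, -0.6]
opening: 0.156
```

servo_tool([
  [[0.2, -3.5, 0], 0, 1],
  [[0.2, -3.5, 0], 0, 1],
  [[0.2, -3.5, 0], 0, 1],
  [[0.2, -3.5, 0], 0, 1],
  [[0.2, -2.5, 0], 0, 1],
])

```text
clock: 21.3
eef_pos: [543.3, -222.2, 253.2]
tcp_rot: [-3.14, 0.0, 1.549]
contact_force: [0.2, 0.4, -1.2]
opening: 0.148
```

servo_tool([
  [[0.2, -2.0, 0], 0, 1],
  [[0.1, -1.2, 0], 0, 1],
  [[0, -0.5, 0], 0, 1],
  [[0, 0, 0], 0, 1],
  [[0, 0, 0], 0, 1],
])

```text
clock: 21.72
eef_pos: [547.1, -255.2, 253.8]
tcp_rot: [-3.141, -0.001, 1.55]
contact_force: [0.1, 0.2, -0.5]
opening: 0.156
```

Run:
```python
from h import *
s=r.sense();print(s["eef_pos"],s["tcp_rot"],s["contact_force"],s["opening"]*85.4)
grab("wrist","w23");tilt2("w23")
grab("scene","s23");grab("side","d23")
```

```text
[ 547.11168985 -255.19897249  253.83156917] [-3.14071340e+00 -7.69889279e-04  1.54970734e+00] [ 0.05849039  0.16444845 -0.4772511 ] 13.350423399405358
tilt 0.0 axis z at mouth 258.5 tip y,z [-400.8  258.4] x 547.5
```

View pics/s23.png

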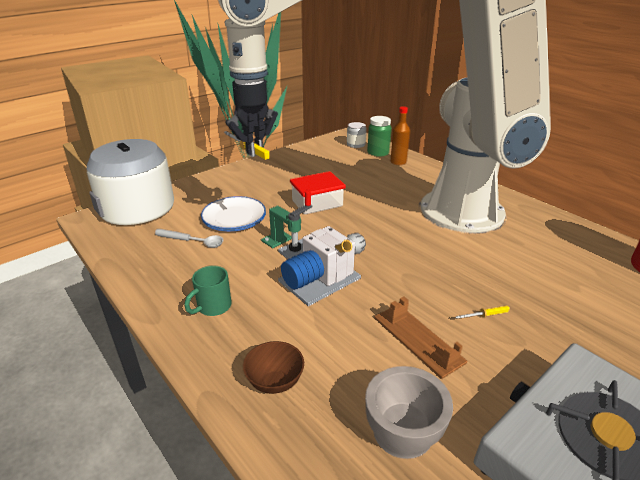

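View pics/d23.png

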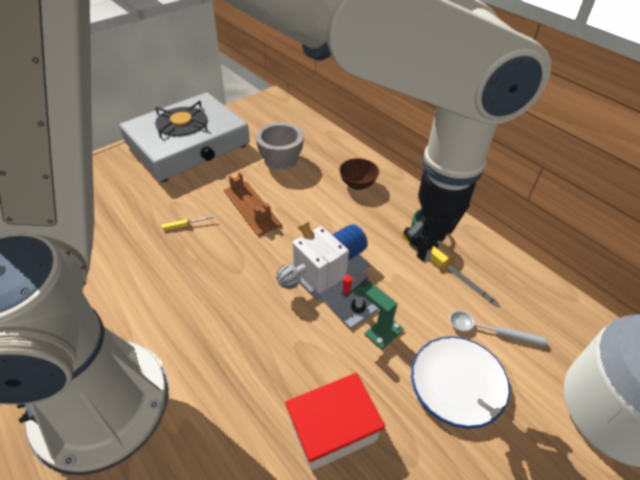

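servo_tool([
  [[0, 0, -1.5], 0, 1],
  [[0, 0, -2.5], 0, 1],
  [[0, 0, -2.5], 0, 1],
  [[0, 0, -2.5], 0, 1],
  [[0, 0, -1.5], 0, 1],
])

```text
clock: 22.28
eef_pos: [546.6, -254.3, 147.0]
tcp_rot: [-3.139, -0.001, 1.551]
contact_force: [0.3, 1.0, -1.0]
opening: 0.153
```

servo_tool([
  [[0, 0, 0], 0, 1],
  [[0, 0, 0], 0, 1],
  [[0, 0, 0], 0, 1],
  [[0, 0, 0], 0, 1],
  [[0, 0, 0], 0, 1],
])

```text
clock: 22.7
eef_pos: [548.3, -256.1, 150.7]
tcp_rot: [3.139, 0.001, 1.55]
contact_force: [0.1, -0.5, -0.7]
opening: 0.154
```

Run:
```python
from h import *
s=r.sense();print(s["eef_pos"],s["tcp_rot"],s["contact_force"],s["opening"]*85.4)
grab("wrist","w24");tilt2("w24")
grab("scene","s24");grab("side","d24");crop("s24",190,120,310,260,4.2,"c_s24");crop("d24",390,230,530,430,3,"c_d24")
```

```text
[ 548.33190265 -256.08204146  150.73843954] [3.13945472e+00 9.31086267e-04 1.54997593e+00] [ 0.10586141 -0.47257491 -0.71346597] 13.134645856568735
tilt -0.1 axis z at mouth 155.0 tip y,z [-401.7  155.5] x 548.8
```

View pics/c_s24.png

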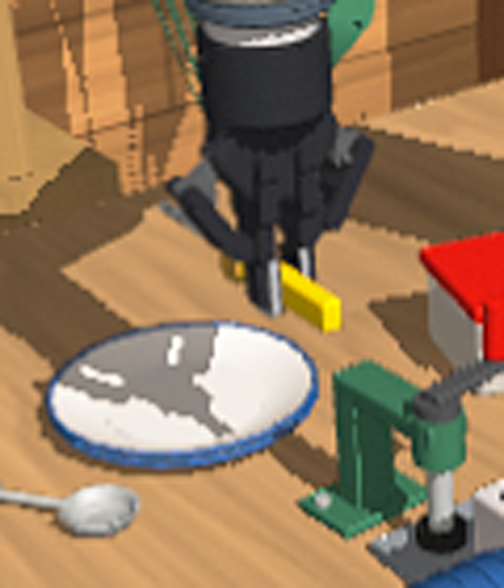

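View pics/c_d24.png

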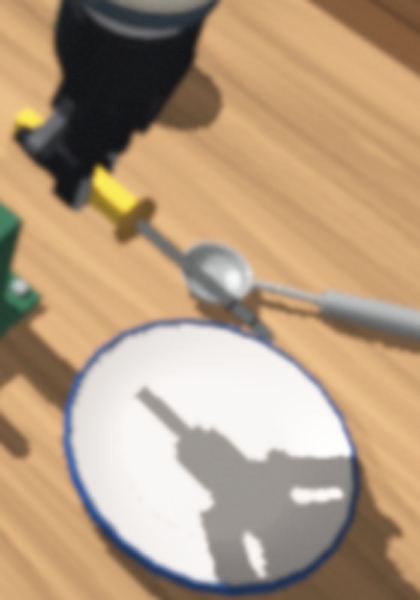

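Run:
```python
from h import *
f=load("d24");g=load("d0") if 0 else load("side0")
def rim(n,lo,hi):
    f=load(n);im=f["frame"].astype(int);m=(im[...,2]>im[...,0]+50)&(im[...,2]>im[...,1]+30)
    m[:lo[1]]=0;m[hi[1]:]=0;m[:,:lo[0]]=0;m[:,hi[0]:]=0
    v,u=np.nonzero(m);P=np.array([px(f,a,b,22) for a,b in zip(u,v)])[:,:2]
    A=np.c_[2*P,np.ones(len(P))]
    for _ in range(3):
        s=np.linalg.lstsq(A,(P**2).sum(1),rcond=None)[0]
        e=abs(np.hypot(*(P-s[:2]).T)-np.sqrt(s[2]+s[:2]@s[:2])); k=e<max(3,2*np.median(e));P,A=P[k],A[k]
    print(n,"plate centre",s[:2].round(1),"r",np.sqrt(s[2]+s[:2]@s[:2]).round(1),len(P))
rim("side0",(400,330),(520,435));rim("d24",(400,330),(520,435));rim("scene0",(195,190),(272,236));rim("s24",(195,190),(272,236))
print("tip side",px(f,480,343.3,155.5),"depth",px(f,478,341))
for n,(b) in (("scene0",[(303,214)]),("s24",[(303,214)])): pass
s=r.sense();d=np.array([np.cos(s["tcp_rot"][2]),np.sin(s["tcp_rot"][2])]);print("tip from tcp",s["eef_pos"][:2]-d*148, s["qvel"].round(3), s["clock"])
# gearbox moved?
a=load("side0")["frame"][200:320,270:400].astype(int);b=f["frame"][200:320,270:400].astype(int)
```

```text
side0 plate centre [ 546.7 -397.9] r 89.9 275
d24 plate centre [ 546.4 -397.7] r 89.7 186
scene0 plate centre [ 546.6 -393.8] r 90.7 152
s24 plate centre [ 547.1 -392.4] r 89.7 152
tip side [ 545.  -400.2  155.5] depth [ 543.9 -395.9  158.4]
tip from tcp [ 544.73981097 -403.99890114] [-0.     0.004  0.005 -0.001 -0.003 -0.001] 22.85
```

Run:
```python
from h import *
a=cv2.imread("pics/scene0.png");b=cv2.imread("pics/s24.png")
for nm,(x0,y0,x1,y1) in dict(gearbox=(295,228,362,300),mug=(185,262,235,318),spoon=(150,225,225,250),keeper=(288,172,348,212),coconut=(240,340,310,395),mortar=(360,365,455,458)).items():
    t=a[y0:y1,x0:x1];w=b[y0-8:y1+8,x0-8:x1+8];m=cv2.matchTemplate(w,t,cv2.TM_CCOEFF_NORMED);_,v,_,l=cv2.minMaxLoc(m);print(nm,"shift px",l[0]-8,l[1]-8,round(v,3))
crop("s24",250,190,370,300,6,"c_end")
```

```text
gearbox shift px 0 0 0.993
mug shift px 0 0 0.999
spoon shift px 0 0 0.999
keeper shift px 0 0 0.868
coconut shift px 0 0 0.999
mortar shift px 0 0 1.0
```

View pics/c_end.png

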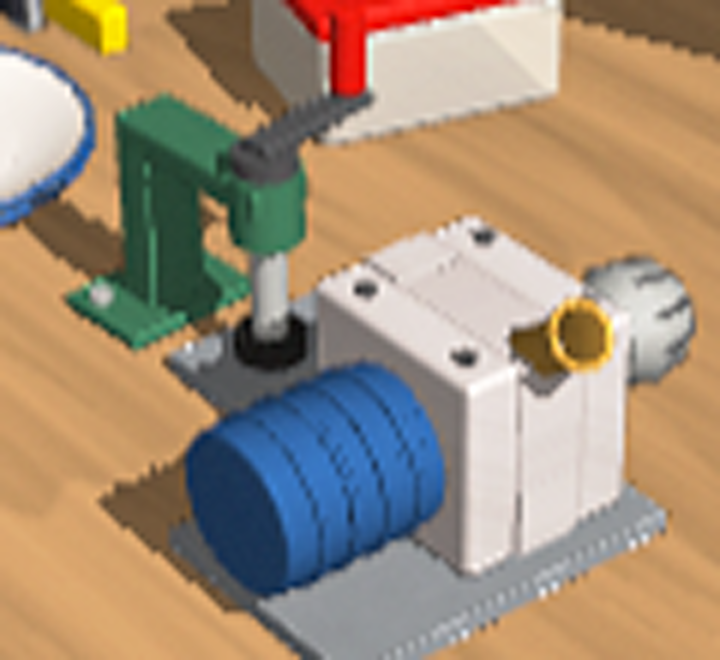

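servo_tool([
  [[0, 0, 0], 0, 1],
  [[0, 0, 0], 0, 1],
  [[0, 0, 0], 0, 1],
  [[0, 0, 0], 0, 1],
  [[0, 0, 0], 0, 1],
])

```text
clock: 23.27
eef_pos: [547.5, -255.9, 149.2]
tcp_rot: [-3.142, -0.0, 1.55]
contact_force: [0.3, 0.2, -1.5]
opening: 0.155
```

The crop shows the crank still at its stop, the pad on the foot and the gearbox unmoved. The dipstick is level and still, so I'm handing in.

Run:
```python
from h import *
print(r.sense()["qvel"].round(3)); print(r.sign_off())
```

```text
[ 0.001  0.    -0.     0.     0.     0.   ]
the job is handed in; nothing more can be done
None
```

I carried out every step and handed the job in at about 23 s; the hand-in reports no verdict.

- **Clamp:** I gripped the red knob and wound it clockwise from about 1.8 rad to the stop at about 6.2 rad. It pushed back with about 20 N there. The last picture shows the crank still at the stop and the pad on the foot. I could not measure the pad's force itself.
- **Dipstick into the tube:** I took the larger dipstick from the rest. The tool cannot tilt, so I let the dipstick swing in a light 20 N grip, guided by the tube, to about 39°. I pushed until the collar stopped hard, with about 25 N on the tool.
- **Was the collar home?** I judged this from the stop and the pictures. The handle's rear end in the scene camera put the collar within about 1.5 mm of home. My estimates from the tool pose and wrist camera scattered by a few mm around that.
- **Out and held:** I drew it out, levelled it again on the tube's lip, and carried it over the plates. It ended level within 0.1°, with the tip about 155 mm above the table. The tip was 3 to 12 mm from the plates' middle; the side and scene cameras disagree by about 5 mm on where that middle is. The arm was still, with the grip at 40 N.
- **Everything else:** Image matching against the first picture showed no shift of the gearbox, mug, spoon, coconut, mortar or keeper. The keeper's match was weaker (0.87), because the crank knob now stands in front of it. The plates' rim fit also came out unmoved, within about 1.5 mm.

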